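# Draw out the analyser's sample tray with the tray hook

## Task

Take the tray hook off its peg by the yellow hang tab, lay it in the notches of the two-notch rest and let go, then take it again by its blue handle. With the hook's tip in the hole of the orange sample tray, pull the tray fully out, then lay the hook back in the rest. Keep the gripper itself off the analyser and its tray, and leave everything else where it stands.

Things in the scene. Friction and masses are not known exactly. Their poses are not given: they have to be found in the camera images.
- hook: Tray hook, about 150 g, hanging by the eye of its tab on the peg, bar crosswise to it. Level steel bar, 10 x 10 mm in section; origin on its axis under the tab, at the balance point, 34 mm below the peg's axis at the start; x along the bar to the hook end, z up. Bar: x = -46 to +84 mm. Prong: 8 mm thick, down from the bar at x = +80 to z = -50 mm.
- hook_tab (a point): Point in the solid grip part of the yellow hang tab, 64 mm above the hook's origin; axes as the hook's. The tab is a plate 8 mm thick (y), 32 wide (x), rising from the bar to z = +74 mm over the origin; its eye (22 mm wide) spans z = +5 to +39, the grip part is above. On the peg, fingers reaching over 24 mm below this point would meet the peg.
- hook_handle (a point): Middle of the blue handle, on the bar's axis 81 mm behind the hook's origin; axes as the hook's. The handle is 70 long (x), 16 wide (y) and 18 mm high.
- hook_tip (a point): Lower end of the prong, on its axis; axes as the hook's.
- stand: Fixed white stand; origin on its underside below the peg's root, z up. The 8 mm thick steel peg points level along -x (towards the robot), 100 mm long, axis 165 mm high, its end turned up. The hook's hook end points to +y. A white guard plate (x = -90 to 0, y = -128 to -48, z = 162 to 166 mm) roofs over the blue handle, which so cannot be taken from above there.
- peg_tip (a point): Top of the peg's upturned end, 179 mm high, 10 mm above the level part's top; axes as the stand's. The hook hangs some 38 to 52 mm short of it. It comes off when lifted about 17 mm (12 to 21) and then slid 75 to 90 mm along the stand's -x.
- rest: Fixed rest: black base 120 x 70 x 8 mm, origin under its centre, x along the line of its two notches, z up. At x = -34 and +34 mm stand aluminium forks, 8 mm thick, with open-topped notches 13 mm wide at the floor (60 mm high) and 31 mm at the top (79 mm high). The hook's bar lies in both notches, tab between them, prong down beyond one end, handle beyond the other.
- rest_seat (a point): Where the hook's origin lies when it is seated in the rest: 65 mm above the rest's origin; axes as the rest's.
- analyser: Fixed grey analyser, 260 deep (x) x 240 wide (y), origin at its underside's centre, front to -x. Front half: deck 90 mm high with a channel open at the top and front along its middle, 48 mm wide, floor 45 mm high, in which the tray slides. Back half: white hood, 125 mm high.
- tray_hole (a point): Centre of the tray's finger hole at the tray's upper surface, 66 mm above the bench; axes as the analyser's: the tray comes out along -x. The hole is 20 long (x) by 18 mm wide (y), through the 6 mm thick orange tray; 15 mm free below the tray; a 12 mm strip in front of it. Tray fully in: hole centre 27 mm behind the analyser's front.
- tray (a joint): How far the tray is pulled out, in m: 0 fully in, 0.065 fully out at its stop. It slides stiffly (about 2 N plus a little damping) and stays where it is left.
- amber_bottle: Bystander: amber bottle, 70 mm wide, 150 mm high, origin under its centre.
- vial_a: Bystander: small glass vial, 28 mm wide, 55 mm high, origin under its centre.
- vial_b: Bystander: second such vial.
- sample_disc: Bystander: grey sample disc, 100 mm wide, 14 mm high, with a 40 mm hole; origin under its centre.
- spatula: Bystander: thin steel laboratory spatula, 180 mm long, 8 to 14 mm wide, lying on the bench, origin under its middle.
- beaker: Bystander: glass beaker, 68 mm wide, 80 mm high, origin under its centre.
- jar: Bystander: white jar, 60 mm wide, 70 mm high, origin under its centre.
Not all that is in view belongs to the job. Leave any purple or red look-alike of the rest alone.

How it is judged:
By the outcome, as a careful person would: the job done as asked, in the order asked, and still so for the second after the job is handed in, with the robot touching nothing.
It also fails if it takes over 67 s, if anything falls off the work surface, if the arm or the gripper's body presses on something with over 40 N, if the wrist force passes 120 N, or if a joint passes its speed limit or range.

## Robot

A 6-joint arm with a two-finger parallel gripper is mounted at the origin on the work surface. World frame = base frame: x ahead of the robot, y to its left, z up, the work surface at z = 0. Lengths are in m, angles in rad, forces in N, time in s.
With the tool pointing down it reaches from about 0.3 to 0.775 m from the base axis. Payload 14.6 kg.
Tool frame: the origin (TCP) lies on the centre line of the jaws, within the pads' length; the fingertips stand ahead of it and the grasp point (between the pads) lies 8 mm behind it (ctrl.tip_extent is the z of the fingertips in the tool frame, in m); z points along the fingers, y is the line along which they close (so a half turn about z gives the same grasp; the last joint's range is limited). The gripper opens to 94 mm and grips with 3 to 60 N. Pads are 16 mm wide; open, the fingers measure 119 mm over their backs; the gripper's body (75 mm by 177 mm) begins 78 mm behind the grasp point.
Start: joints at [1.194, 0.3, 1.521, -0, 1.321, -0.067], TCP at [0.168, 0.524, 0.189] pointing down, gripper open.
Joint ranges: [-3.03, 3.03], [-0.79, 2.21], [0.23, 2.52], [-1.04, 4.18], [0, 3.07], [-2.55, 2.55]. Speed limits (rad/s): [2.22, 2.22, 2.57, 3.14, 3.14, 3.14].

## Interface

Orientations are given as a rotation vector (axis times angle).
In Python, from workcell import ctrl gives the robot as it stands.
- The arm moves only by the tool drive_tool, never from a script. Its argument "motion" is a list that holds one entry, the list of rows, each a list of 7 numbers: the shift along the tool's x, y, z in m, then the turn, a rotation vector about the tool's x, y, z in degrees, then the opening, from 0 (shut) to 1 (fully open). A call has 1 to 5 rows; each row is the pose to reach, as a shift and turn from the pose commanded when the call began, along the tool's axes at that moment; what a row does not reach only later rows make up. A row lasts 1/10 s, in which the tool goes at most 50 mm and 8.59 degrees, less where a joint would pass 70% of its speed; a pose out of reach is approached as far as the arm can. A call with a gripper value outside its range is refused whole. The fingers move at their own pace and stop on an object; "newtons" is the grip in N (left out, the last holds). Time passes only in rows, so rows that repeat a pose let the fingers close. It gives the time, the measured TCP pose, the force, the opening and the grip force at its end, in the units of the state.
- ctrl.observe(): the state, without advancing time (a new reading comes with each control period).
- ctrl.snapshot(name): name is "side" or "top" or "wrist"; returns the picture (384x512x3 uint8, blue, green, red); there is no depth.
- ctrl.camera_info(name): a dict with "intrinsics" (3x3 intrinsics, pixels), "cam_to_world" (4x4, takes a point from camera to world coordinates). Camera axes: x right, y down, z forward; pixel columns grow to the right and rows downward; lengths in m; the calibration is good to about 2 mm. A picture is of the moment at which its call begins: read the wrist's pose just before it. camera_info takes no time and is no camera call; for the wrist camera it gives the pose at the moment of the call.
- ctrl.hand_in(): hands the job in; it is judged then, once.
Trained networks look in the newest picture that a camera, given by its name, has taken for a name from the list of things; names that differ only in an ending like _2 or _b are one class to them, and where a whole thing is asked for, a point or a joint stands for the part that bears it (a point fixed in the world has none). Each returns a list of dicts, best first, with "p" (0 to 1); they miss things now and then, are a little off and sometimes report something else, mostly with a low value. They report only what shows in the picture. A call takes as long as a camera call. They do not tell look-alikes from the thing itself.
- ctrl.regions_of(camera, name): "region" (384x512 bool, what is visible of it) and "bbox" ([left, top, right, bottom] in pixels, round what is visible of it).
The state is a dict: "time_s": time; "joints": joint angles; "joint_vel": joint speeds; "effort": joint torques, N m; "tcp_pos": TCP position; "tcp_rot": TCP orientation; "contact_force": force on the tool from outside, world axes, zero at the start; "moment": the same for the moment, N m; "width": finger opening in m; "gripper_force": force on a finger pad.
Only numpy, scipy, OpenCV 4.12 (cv2) and the standard library are available. Lean on these libraries where they do the work, as an engineer would, in place of code of your own. Each camera call takes 0.05 s, during which the arm holds its last target. There are 200 camera calls.

## Working session

There is one attempt and no reset: what is moved stays moved. The work goes in short steps, Python scripts to look and compute and a tool call to move; the robot and the scene stay as the last step left them, time stands still between calls to the robot, and variables do not carry over. Pictures are saved under pics/ and viewed, at most 10 in all, crops included, and the job is handed in when it is done.

Besides the shell and the picture viewer there is one more tool, called as name(argument=value, ...) on one line, values as JSON. drive_tool: Moves the arm, as the interface text tells. Its arguments: {"type":"object","properties":{"motion":{"type":"array"},"newtons":{"type":"number"}},"required":["motion"]}

```bash
mkdir -p pics; ls
python3 - <<'E'
from workcell import ctrl
import cv2,numpy as np
np.set_printoptions(precision=4,suppress=True)
for n in("side","top"):
    im=ctrl.snapshot(n); cv2.imwrite(f"pics/{n}0.png",cv2.resize(im,(800,600),interpolation=cv2.INTER_CUBIC)); cv2.imwrite(f"pics/{n}0_raw.png",im)
    c=ctrl.camera_info(n);print(n,c["intrinsics"],c["cam_to_world"])
o=ctrl.observe();print(o,ctrl.tip_extent)
E
```

```text
pics
side [[364.8691   0.     254.5779]
 [  0.     364.8691 191.0133]
 [  0.       0.       1.    ]] [[-0.9434 -0.25    0.2181  0.2503]
 [-0.3318  0.7062 -0.6254  0.6344]
 [ 0.0024 -0.6624 -0.7492  0.8954]
 [ 0.      0.      0.      1.    ]]
top [[391.2436   0.     261.3198]
 [  0.     391.2436 192.1952]
 [  0.       0.       1.    ]] [[ 0.0267 -0.9867  0.1601  0.2891]
 [-0.9996 -0.0257  0.0084 -0.0193]
 [-0.0042 -0.1602 -0.9871  1.3362]
 [ 0.      0.      0.      1.    ]]
{'time_s': 0.1, 'joints': array([ 1.1944,  0.3004,  1.5215, -0.    ,  1.3207, -0.0666]), 'joint_vel': array([ 0.0003, -0.002 , -0.0012,  0.0004,  0.0006,  0.0016]), 'effort': array([  0.002 , -53.264 , -35.3284,   0.071 ,   0.0234,  -0.0001]), 'tcp_pos': array([0.1676, 0.5236, 0.1889]), 'tcp_rot': array([-0.4847, -3.1038,  0.0015]), 'contact_force': array([-0.6126, -0.6188,  0.3369]), 'moment': array([ 0.0099, -0.026 ,  0.0166]), 'gripper_force': 0.0, 'width': 0.0940969372457116} 0.011
```

View pics/top0.png

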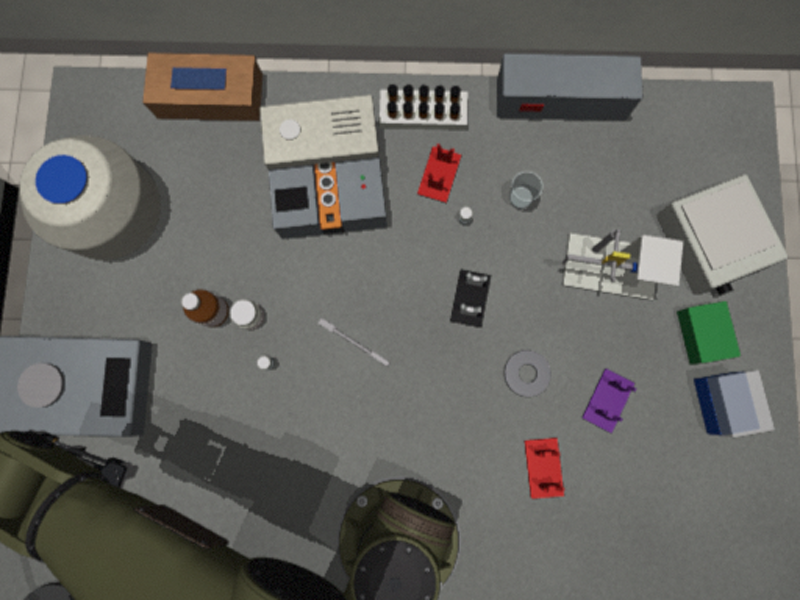

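View pics/side0.png

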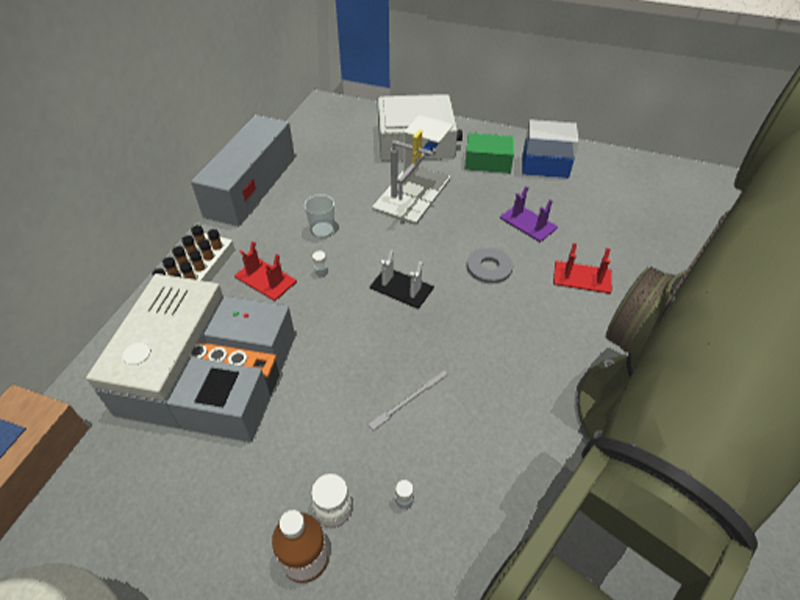

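The black rest with aluminium forks, at (470,297) in top and (403,280) in side, fits the description. The red ones at (440,173) and (545,468) and the purple one at (609,400) are look-alikes. The stand is at (620,262) and the analyser at (325,165), both in top. I'll confirm with an enlarged montage.

```bash
cat > h.py <<'E'
from workcell import ctrl
import cv2,numpy as np
from scipy.spatial.transform import Rotation as R
np.set_printoptions(precision=4,suppress=True)
def proj(n,P,c=None):
    c=c or ctrl.camera_info(n);T=np.linalg.inv(c["cam_to_world"]);P=np.atleast_2d(P)
    q=(P@T[:3,:3].T+T[:3,3])@c["intrinsics"].T
    return q[:,:2]/q[:,2:]
def ray(n,uv,z,c=None):
    c=c or ctrl.camera_info(n);M=c["cam_to_world"]
    d=M[:3,:3]@np.linalg.inv(c["intrinsics"])@np.r_[uv,1];o=M[:3,3]
    return o+d*(z-o[2])/d[2]
def tri(obs):
    A=[];b=[]
    for n,uv in obs:
        c=ctrl.camera_info(n);M=c["cam_to_world"];d=M[:3,:3]@np.linalg.inv(c["intrinsics"])@np.r_[uv,1];d/=np.linalg.norm(d)
        Q=np.eye(3)-np.outer(d,d);A.append(Q);b.append(Q@M[:3,3])
    return np.linalg.lstsq(np.vstack(A),np.hstack(b),rcond=None)[0]
def togo(P,Rm):
    "shift,turn from commanded(≈measured) pose"
    o=ctrl.observe();R0=R.from_rotvec(o["tcp_rot"])
    return R0.inv().apply(np.asarray(P)-o["tcp_pos"])*1000,(R0.inv()*Rm).as_rotvec(degrees=True)
E
python3 - <<'E'
from h import *
t=cv2.imread("pics/top0_raw.png");s=cv2.imread("pics/side0_raw.png")
cr=lambda im,x,y,w,h,W,H:cv2.resize(im[y:y+h,x:x+w],(W,H),interpolation=cv2.INTER_CUBIC)
m=np.zeros((600,800,3),np.uint8)
m[:300,:400]=cr(t,350,140,100,75,400,300)   # x4
m[:300,400:]=cr(s,220,75,100,75,400,300)
m[300:,:200]=cr(t,280,160,50,75,200,300)
m[300:,200:400]=cr(s,230,140,50,75,200,300)
m[300:,400:600]=cr(t,160,55,100,150,200,300) #x2
m[300:,600:]=cr(s,100,150,100,150,200,300)
cv2.imwrite("pics/m1.png",m)
for n in("top","side"):
    for k in("hook","stand","rest","analyser","tray"):
        print(n,k,[(round(d["p"],2),d["bbox"],np.array(np.nonzero(d["region"])[::-1]).mean(1)) for d in ctrl.regions_of(n,k)][:4])
E
```

```text
top hook [(0.73, [359.1, 159.3, 405.5, 176.2], array([389.0137, 166.677 ])), (0.23, [326.1, 111.2, 350.3, 139.6], array([335.8418, 121.3601]))]
top stand [(0.93, [357.9, 148.2, 439.1, 191.1], array([398.8941, 169.3946]))]
top rest [(0.96, [376.7, 238.2, 406.6, 276.0], array([389.413 , 256.2072])), (0.95, [336.8, 281.1, 361.4, 317.1], array([347.8204, 299.6702])), (0.68, [269.7, 94.3, 293.2, 131.9], array([281.2768, 110.8927])), (0.63, [289.1, 169.6, 313.3, 208.0], array([300.8219, 191.1234]))]
top analyser [(0.97, [165.1, 63.9, 248.1, 155.8], array([206.5571, 106.9571]))]
top tray [(0.69, [204.8, 105.5, 218.1, 150.9], array([209.2873, 124.8963]))]
side hook [(0.6, [253.7, 84.6, 278.5, 133.4], array([265.0109, 102.5362]))]
side stand [(0.82, [238.5, 70.4, 288.2, 144.5], array([264.9739, 112.4495]))]
side rest [(0.91, [354.0, 157.5, 392.9, 190.8], array([373.1699, 175.5835])), (0.81, [148.2, 155.4, 188.5, 194.9], array([168.3722, 176.2753])), (0.79, [322.4, 119.9, 353.4, 159.3], array([338.8504, 139.993 ])), (0.69, [237.2, 166.1, 275.4, 198.2], array([257.019 , 182.7041]))]
side analyser [(0.91, [56.8, 177.3, 190.6, 280.1], array([123.8874, 230.0015])), (0.67, [237.8, 161.7, 275.0, 197.2], array([256.678 , 181.5522])), (0.46, [198.7, 304.8, 227.4, 338.4], array([211.4718, 320.7473]))]
side tray [(0.84, [121.9, 217.3, 176.0, 240.1], array([148.8449, 228.0785]))]
```

View pics/m1.png

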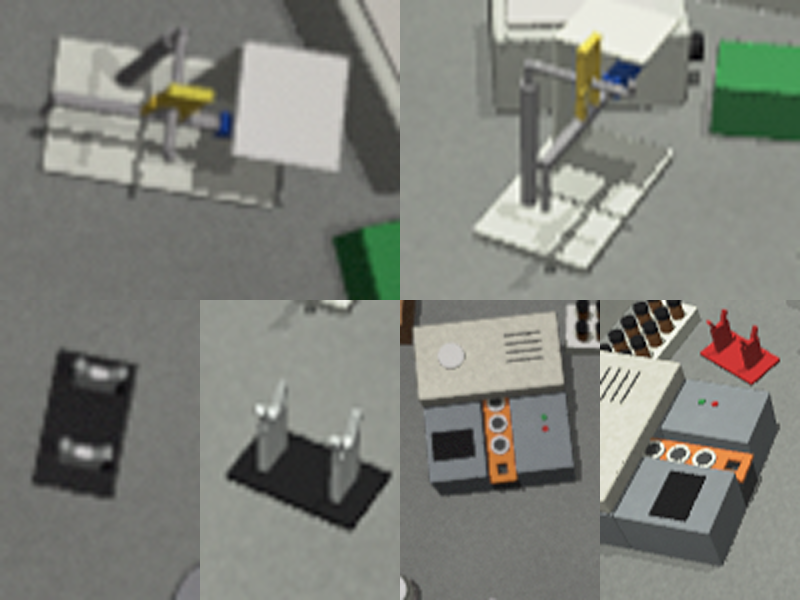

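The montage confirms the black rest with its two aluminium forks (top crop, lower left), the stand with yellow tab, and the tray hole at about (503,468). Next I compute rough poses and then look closer with the wrist camera.

Run:
```python
from h import *
f=lambda x,y:(350+x/4-.4,140+y/4-.4)
pl=np.array([ray("top",f(*p),.166)for p in[(245,42),(350,57),(338,172),(233,158)]]);print("plate",pl)
print("tab top", ray("top",f(188,90),.205), tri([("top",f(190,92)),("side",(220+192/4,75+38/4))]))
print("tabpts",ray("top",f(168,88),.205),ray("top",f(212,91),.205))
g=lambda x,y:(280+x/4-.4,160+(y-300)/4-.4)
rb=np.array([ray("top",g(*p),.008)for p in[(60,350),(138,362),(113,497),(33,484)]]);print("rest",rb,rb.mean(0))
s=lambda x,y:(230+(x-200)/4-.4,140+(y-300)/4-.4)
rs=np.array([ray("side",s(*p),.008)for p in[(265,432),(390,476),(350,528),(227,473)]]);print("rest side",rs,rs.mean(0))
print("hole",tri([("top",(211.3,138.8)),("side",(167.3,231.3))]),ray("top",(211.3,138.8),.066),ray("side",(167.3,231.3),.066))
a=lambda x,y:(160+(x-400)/2-.25,55+(y-300)/2-.25)
print("ana hood top",[ray("top",a(*p),.125)for p in[(414,325),(557,312),(566,386),(418,399)]])
print("yaw start",R.from_rotvec(ctrl.observe()["tcp_rot"]).as_matrix())
c=ctrl.camera_info("wrist");Tt=np.eye(4);o=ctrl.observe();Tt[:3,:3]=R.from_rotvec(o["tcp_rot"]).as_matrix();Tt[:3,3]=o["tcp_pos"]
print("wristcam in tool",np.linalg.inv(Tt)@c["cam_to_world"],c["intrinsics"])
```

```text
plate [[ 0.6221 -0.4661  0.166 ]
 [ 0.6123 -0.5462  0.166 ]
 [ 0.522  -0.533   0.166 ]
 [ 0.5308 -0.4538  0.166 ]]
tab top [ 0.5732 -0.4078  0.205 ] [ 0.5689 -0.4081  0.2089]
tabpts [ 0.5744 -0.3931  0.205 ] [ 0.5729 -0.4255  0.205 ]
rest [[ 0.578  -0.1215  0.008 ]
 [ 0.5692 -0.1891  0.008 ]
 [ 0.451  -0.1683  0.008 ]
 [ 0.4604 -0.0999  0.008 ]] [ 0.5147 -0.1447  0.008 ]
rest side [[ 0.5643 -0.1753  0.008 ]
 [ 0.4493 -0.1621  0.008 ]
 [ 0.4629 -0.0973  0.008 ]
 [ 0.5775 -0.1203  0.008 ]] [ 0.5135 -0.1387  0.008 ]
hole [0.6705 0.1639 0.068 ] [0.6727 0.1647 0.066 ] [0.6697 0.1626 0.066 ]
ana hood top [array([0.8964, 0.3152, 0.125 ]), array([0.9252, 0.0793, 0.125 ]), array([0.7962, 0.06  , 0.125 ]), array([0.7679, 0.3003, 0.125 ])]
yaw start [[-0.9524  0.3049 -0.    ]
 [ 0.3049  0.9524 -0.    ]
 [ 0.     -0.     -1.    ]]
wristcam in tool [[-0.0008 -0.9667 -0.2559  0.074 ]
 [ 1.     -0.0008 -0.0001 -0.0009]
 [-0.0001 -0.2559  0.9667 -0.1956]
 [ 0.      0.      0.      1.    ]] [[266.4226   0.     253.3112]
 [  0.     266.4226 191.6099]
 [  0.       0.       1.    ]]
```

drive_tool(motion=[[[0,0,-0.05,0,0,0,1],[-0.02,-0.015,-0.095,0,0,0,1],[-0.055,-0.042,-0.12,0,0,0,0.4],[-0.09,-0.07,-0.14,0,0,0,0.4],[-0.125,-0.097,-0.16,0,0,0,0.4]]], newtons=40)

```text
time_s: 1.1
tcp_pos: [0.2576, 0.3918, 0.3504]
tcp_rot: [0.483, 3.104, 0.001]
contact_force: [1.0, 0.7, 0.9]
width: 0.0734
gripper_force: 0.0
```

drive_tool(motion=[[[-0.035,-0.03,0,0,0,8,0.4],[-0.07,-0.06,0,0,0,16,0.4],[-0.105,-0.09,0,0,0,24,0.4],[-0.14,-0.12,0,0,0,32,0.4],[-0.175,-0.15,0,0,0,40,0.4]]])

```text
time_s: 1.6
tcp_pos: [0.3786, 0.1953, 0.3496]
tcp_rot: [1.525, 2.746, 0.001]
contact_force: [-0.2, 0.0, -0.5]
width: 0.0381
gripper_force: 0.0
```

Run:
```python
from h import *
o=ctrl.observe();print(o["time_s"],o["tcp_pos"],o["joints"],o["width"])
Rd=lambda yaw:R.from_euler("z",yaw)*R.from_euler("x",np.pi)
# view of stand: 
print("stand approach", togo([.5732,-.4095,.29],Rd(1.449)))
# view over rest
print("rest view", togo([.45,-.13,.30],Rd(1.0)))
```

```text
1.6 [0.3786 0.1953 0.3496] [ 0.3903 -0.059   1.5572  0.      1.6427 -0.167 ] 0.03808161912791902
stand approach (array([-616.2307, -154.7899,   59.5764]), array([ 0.0419, -0.0084, 38.9078]))
rest view (array([-313.8627, -111.5222,   49.5767]), array([ 0.0403, -0.0182, 64.6336]))
```

drive_tool(motion=[[[-0.047,-0.016,0.005,0,0,8,0.4],[-0.094,-0.032,0.01,0,0,16,0.4],[-0.141,-0.048,0.02,0,0,24,0.4],[-0.188,-0.064,0.03,0,0,32,0.4],[-0.235,-0.08,0.04,0,0,38.9,0.4]]])

```text
time_s: 2.1
tcp_pos: [0.4354, -0.0446, 0.3096]
tcp_rot: [2.352, 2.082, 0.001]
contact_force: [1.7, 1.1, 0.2]
width: 0.0376
gripper_force: 0.0
```

drive_tool(motion=[[[-0.03,0,0,0,0,0,0.4],[-0.06,0,0,0,0,0,0.4],[-0.06,0,0,0,0,0,0.4]]])

```text
time_s: 2.4
tcp_pos: [0.428, -0.1046, 0.3096]
tcp_rot: [-2.35, -2.085, 0.001]
contact_force: [-0.2, 0.8, -0.7]
width: 0.0377
gripper_force: 0.0
```

Run:
```python
from h import *
o=ctrl.observe();print(o["time_s"],o["tcp_pos"],o["tcp_rot"])
c=ctrl.camera_info("wrist");im=ctrl.snapshot("wrist");cv2.imwrite("pics/w1_raw.png",im)
import pickle;pickle.dump(c,open("w1.pkl","wb"))
cv2.imwrite("pics/w1.png",cv2.resize(im,(800,600),interpolation=cv2.INTER_CUBIC))
print("rest exp",proj("wrist",[[.514,-.142,.008],[.514,-.142,.065]],c)*800/512)
print("stand approach", togo([.5732,-.4095,.29],R.from_euler("z",1.449)*R.from_euler("x",np.pi)))
```

```text
2.4 [ 0.428  -0.1046  0.3096] [-2.35   -2.0849  0.0008]
rest exp [[469.7737 274.3488]
 [478.7988 284.7551]]
stand approach (array([-286.9895,  180.251 ,   19.6123]), array([-0.01  , -0.0032,  0.176 ]))
```

View pics/w1.png

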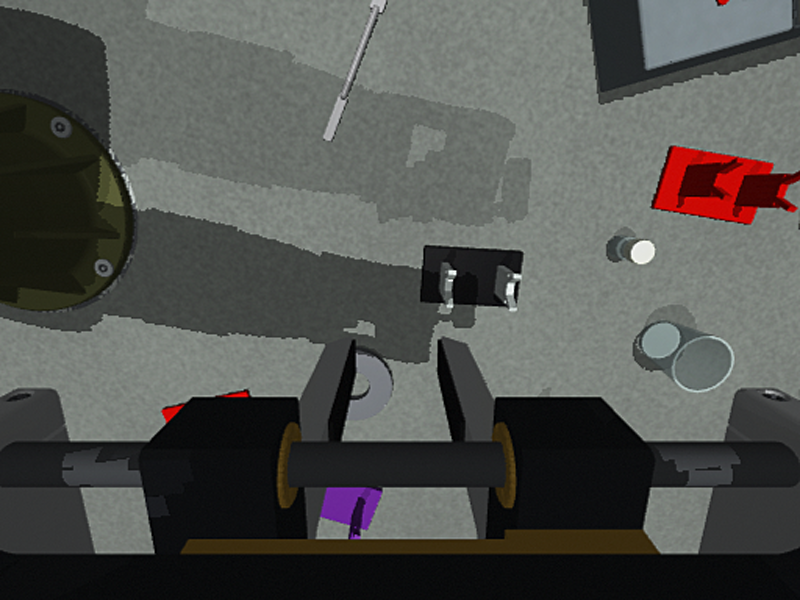

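The black rest base is at corners (425,246), (523,252), (521,309), (421,302), and the forks lean out towards (449,311) and (514,308). Next is the stand.

drive_tool(motion=[[[-0.04,0.025,0,0,0,0,0.4],[-0.08,0.05,0,0,0,0,0.4],[-0.12,0.075,0,0,0,0,0.4],[-0.16,0.1,0,0,0,0,0.4],[-0.2,0.125,0,0,0,0,0.4]]])

```text
time_s: 2.95
tcp_pos: [0.5306, -0.3158, 0.3098]
tcp_rot: [2.345, 2.09, 0.0]
contact_force: [-0.8, 0.8, 0.7]
width: 0.0376
gripper_force: 0.0
```

drive_tool(motion=[[[-0.03,0.018,0,0,0,0,0.4],[-0.06,0.038,0.01,0,0,0,0.4],[-0.087,0.055,0.02,0,0,0,0.4],[-0.087,0.055,0.02,0,0,0,0.4]]])

```text
time_s: 3.35
tcp_pos: [0.5747, -0.4093, 0.2851]
tcp_rot: [-2.343, -2.084, 0.002]
contact_force: [-0.6, 0.8, -0.7]
width: 0.0373
gripper_force: 0.0
```

Run:
```python
from h import *
import pickle
c=pickle.load(open("w1.pkl","rb"));k=lambda x,y:(x*.64,y*.64)
rb=np.array([ray("wrist",k(*p),.008,c)for p in[(425,246),(523,252),(521,309),(421,302)]]);print("rest",rb,rb.mean(0))
o=ctrl.observe();print(o["time_s"],o["tcp_pos"],o["tcp_rot"])
c=ctrl.camera_info("wrist");im=ctrl.snapshot("wrist");cv2.imwrite("pics/w2_raw.png",im)
pickle.dump(c,open("w2.pkl","wb"))
cv2.imwrite("pics/w2.png",cv2.resize(im,(800,600),interpolation=cv2.INTER_CUBIC))
```

```text
rest [[ 0.4635 -0.1012  0.008 ]
 [ 0.5794 -0.1224  0.008 ]
 [ 0.5739 -0.1934  0.008 ]
 [ 0.4515 -0.1695  0.008 ]] [ 0.5171 -0.1466  0.008 ]
3.35 [ 0.5747 -0.4093  0.2851] [-2.3435 -2.0839  0.0017]
```

View pics/w2.png

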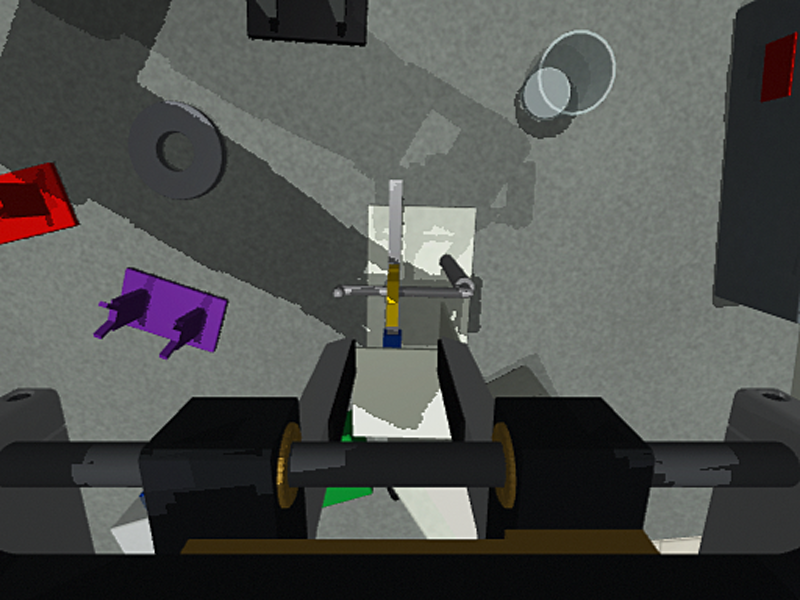

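Tab in the wrist view: yellow strip at columns 386–399, far top edge near row 331. The peg runs from its tip at (337,292) to its root at (462,290), and the prong end of the bar is at (396,183).

Run:
```python
from h import *
import pickle
c=pickle.load(open("w2.pkl","rb"));k=lambda x,y:(x*.64-.2,y*.64-.2)
for n,p,z in[("tabfar",(392.5,331),.205),("peg tip",(337,290),.179),("peg by tab",(375,291),.165),("barend",(396,181),.136),("bar tab",(393.5,264),.136)]:print(n,ray("wrist",k(*p),z,c))
im=cv2.imread("pics/w2_raw.png");hs=cv2.cvtColor(im,cv2.COLOR_BGR2HSV)
m=cv2.inRange(hs,(20,110,60),(35,255,255));m[:150]=0;m[230:]=0
for v in range(160,225,4):
    u=np.nonzero(m[v,200:300])[0]; print(v,(u.min()+200,u.max()+200) if len(u) else None,end="; ")
yaw=-.122;S=np.array([.6272,-.418,0]);Rz=R.from_euler("z",yaw).as_matrix()
for n,P in[("tip",[-.1,0,.179]),("root",[0,0,.165]),("p1",[-.09,-.048,.166]),("p2",[-.0,-.048,.166])]:print(n,S+Rz@P,proj("wrist",S+Rz@P,c)/.64)
print("tabtop near/far at x=-55",proj("wrist",[S+Rz@np.array([-.055,d,.205])for d in(.016,-.016)],c)/.64)
```

```text
tabfar [ 0.5692 -0.4308  0.205 ]
peg tip [ 0.5306 -0.4028  0.179 ]
peg by tab [ 0.5574 -0.4101  0.165 ]
barend [ 0.5834 -0.3294  0.136 ]
bar tab [ 0.5734 -0.3956  0.136 ]
160 None; 164 None; 168 None; 172 (np.int64(249), np.int64(254)); 176 (np.int64(248), np.int64(254)); 180 (np.int64(248), np.int64(255)); 184 (np.int64(248), np.int64(254)); 188 (np.int64(248), np.int64(254)); 192 (np.int64(247), np.int64(254)); 196 (np.int64(247), np.int64(254)); 200 (np.int64(247), np.int64(254)); 204 (np.int64(247), np.int64(254)); 208 (np.int64(247), np.int64(254)); 212 None; 216 None; 220 None; 224 None; tip [ 0.5279 -0.4058  0.179 ] [[333.8041 293.947 ]]
root [ 0.6272 -0.418   0.165 ] [[464.7311 290.2917]]
p1 [ 0.532  -0.4547  0.166 ] [[350.5829 347.8929]]
p2 [ 0.6214 -0.4656  0.166 ] [[462.185  348.5177]]
tabtop near/far at x=-55 [[393.7251 280.5706]
 [393.5933 325.5465]]
```

drive_tool(motion=[[[-0.0025,0,0.03,0,0,0,0.4],[-0.0025,0,0.06,0,0,0,0.4],[-0.0025,0,0.06,0,0,0,0.4],[-0.0025,0,0.06,0,0,0,0.4]]])

```text
time_s: 3.8
tcp_pos: [0.5742, -0.4094, 0.2317]
tcp_rot: [2.345, 2.089, 0.001]
contact_force: [0.9, -0.4, 0.1]
width: 0.0375
gripper_force: 0.0
```

Run:
```python
from h import *
o=ctrl.observe();print(o["tcp_pos"],o["width"])
print(togo([.572,-.412,.189],R.from_euler("z",1.449)*R.from_euler("x",np.pi)))
c=ctrl.camera_info("wrist");im=ctrl.snapshot("wrist");hs=cv2.cvtColor(im,cv2.COLOR_BGR2HSV)
m=cv2.inRange(hs,(20,110,60),(35,255,255));m[:100]=0
v,u=np.nonzero(m);print(v.min(),v.max(),u.min(),u.max())
uu=u[v>v.max()-8];far=(uu.mean(),v.max()+.5);print(far,"far top",ray("wrist",far,.205,c))
```

```text
[ 0.5742 -0.4094  0.2317] 0.037526019109601245
(array([-2.7735, -1.9086, 42.7322]), array([0.0699, 0.0368, 0.3851]))
177 353 116 421
(np.float64(263.6602564102564), np.float64(353.5)) far top [ 0.5665 -0.5675  0.205 ]
```

drive_tool(motion=[[[-0.0025,-0.002,0.02,0,0,0,0.4],[-0.0025,-0.002,0.043,0,0,0,0.4],[-0.0025,-0.002,0.043,0,0,0,0.4],[-0.0025,-0.002,0.043,0,0,0,0.4]]])

```text
time_s: 4.25
tcp_pos: [0.5719, -0.4128, 0.189]
tcp_rot: [2.345, 2.088, 0.001]
contact_force: [-0.1, -0.7, 0.6]
width: 0.0371
gripper_force: 0.0
```

Run:
```python
from h import *
o=ctrl.observe();print(o["tcp_pos"],o["contact_force"])
c=ctrl.camera_info("wrist");im=ctrl.snapshot("wrist");cv2.imwrite("pics/w3.png",cv2.resize(im[130:330,150:350],(600,600),interpolation=cv2.INTER_CUBIC))
```

```text
[ 0.5719 -0.4128  0.189 ] [-0.1302 -0.6638  0.5689]
```

View pics/w3.png

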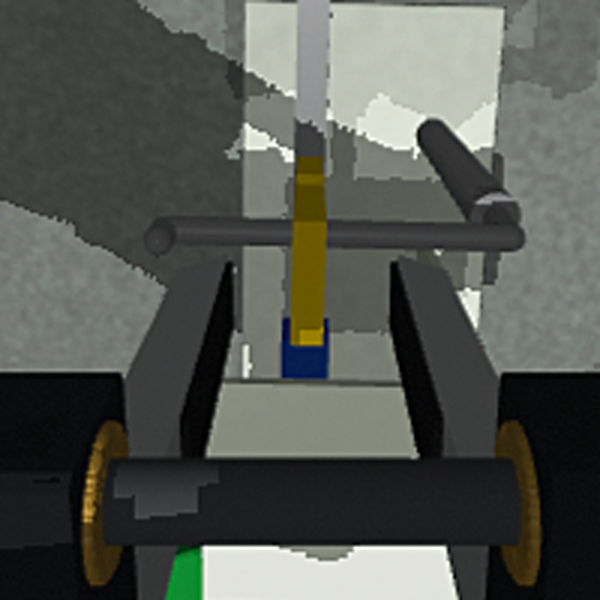

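The tab (column 308 in the crop) is centred between the fingers (232 to 393), and the peg is clear below. Closing.

drive_tool(motion=[[[0,0,0,0,0,0,0],[0,0,0,0,0,0,0],[0,0,0,0,0,0,0],[0,0,0,0,0,0,0],[0,0,0,0,0,0,0]]], newtons=40)

```text
time_s: 4.8
tcp_pos: [0.5715, -0.4128, 0.1869]
tcp_rot: [2.346, 2.089, -0.0]
contact_force: [-0.2, -0.1, 1.8]
width: 0.0059
gripper_force: 40.0
```

drive_tool(motion=[[[0,0,-0.008,0,0,0,0],[0,0,-0.016,0,0,0,0],[0,0,-0.016,0,0,0,0],[0,0,-0.016,0,0,0,0]]])

```text
time_s: 5.2
tcp_pos: [0.5715, -0.4128, 0.203]
tcp_rot: [2.346, 2.089, 0.0]
contact_force: [0.1, 0.3, -1.3]
width: 0.0059
gripper_force: 40.0
```

drive_tool(motion=[[[0,-0.016,0,0,0,0,0],[0,-0.033,0,0,0,0,0],[0,-0.05,0,0,0,0,0],[0,-0.067,0,0,0,0,0],[0,-0.084,0,0,0,0,0]]])

```text
time_s: 5.7
tcp_pos: [0.4872, -0.4028, 0.2024]
tcp_rot: [-2.346, -2.089, 0.0]
contact_force: [0.7, -1.1, -0.7]
width: 0.0059
gripper_force: 40.0
```

Run:
```python
from h import *
o=ctrl.observe();print(o["tcp_pos"],o["contact_force"],o["width"])
for n in["side"]:
    im=ctrl.snapshot(n);cv2.imwrite("pics/s2.png",cv2.resize(im[60:160,200:330],(780,600),interpolation=cv2.INTER_CUBIC))
```

```text
[ 0.4872 -0.4028  0.2024] [ 0.7358 -1.118  -0.7083] 0.005881689485363534
```

View pics/s2.png

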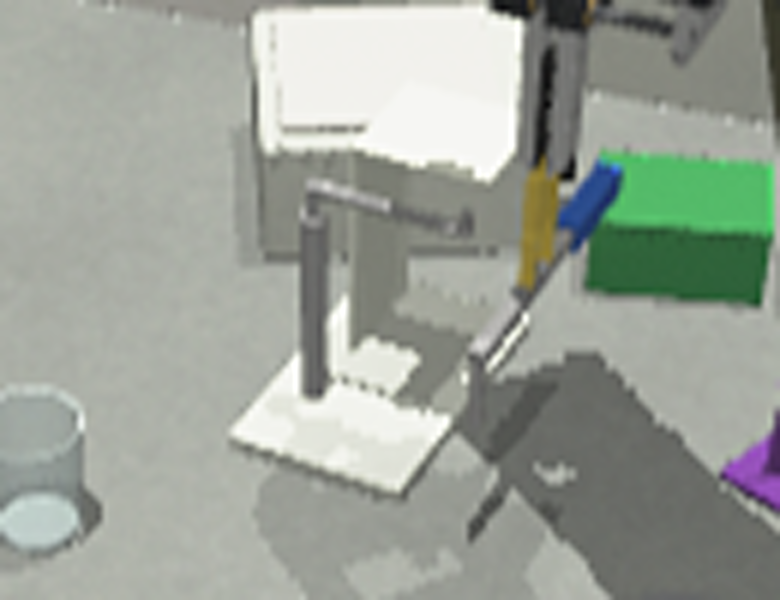

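drive_tool(motion=[[[0,0,-0.03,0,0,0,0],[0.02,0,-0.06,0,0,0,0],[0.06,0,-0.06,0,0,0,0],[0.105,0,-0.06,0,0,0,0],[0.15,0,-0.06,0,0,0,0]]])

```text
time_s: 6.25
tcp_pos: [0.5054, -0.2525, 0.2626]
tcp_rot: [-2.347, -2.088, -0.0]
contact_force: [0.9, -0.7, -0.5]
width: 0.006
gripper_force: 40.0
```

drive_tool(motion=[[[0.03,0,0,0,0,8,0],[0.06,0,0,0,0,16,0],[0.09,0,0,0,0,24,0],[0.108,-0.002,0,0,0,32,0],[0.108,-0.002,0,0,0,40,0]]])

```text
time_s: 6.75
tcp_pos: [0.5163, -0.1443, 0.2629]
tcp_rot: [-2.921, -1.155, -0.0]
contact_force: [0.6, 0.5, -2.2]
width: 0.0061
gripper_force: 40.0
```

drive_tool(motion=[[[0,0,0,0,0,8,0],[0,0,0,0,0,16,0],[0,0,0,0,0,24,0],[0,0,0,0,0,32,0],[0,0,0,0,0,40,0]]])

```text
time_s: 7.25
tcp_pos: [0.5161, -0.1464, 0.2626]
tcp_rot: [-3.14, -0.083, 0.0]
contact_force: [0.1, 0.2, -1.3]
width: 0.0064
gripper_force: 40.0
```

drive_tool(motion=[[[0,0,0,0,0,7,0],[0,0,0,0,0,13.7,0],[0,0,0,0,0,13.7,0],[0,0,0,0,0,13.7,0]]])

```text
time_s: 7.65
tcp_pos: [0.516, -0.1464, 0.2626]
tcp_rot: [-3.129, 0.278, 0.0]
contact_force: [0.1, -0.0, -1.3]
width: 0.0062
gripper_force: 40.0
```

Run:
```python
from h import *
import pickle
o=ctrl.observe();print(o["time_s"],o["tcp_pos"],R.from_rotvec(o["tcp_rot"]).as_matrix()[:,0],o["contact_force"],o["width"],o["joints"])
c=ctrl.camera_info("wrist");im=ctrl.snapshot("wrist");cv2.imwrite("pics/w4_raw.png",im);pickle.dump(c,open("w4.pkl","wb"))
cv2.imwrite("pics/w4.png",cv2.resize(im[80:280,140:380],(720,600),interpolation=cv2.INTER_CUBIC))
print(togo([.5155,-.1455,.25],R.from_euler("z",-.182)*R.from_euler("x",np.pi)))
```

```text
7.65 [ 0.516  -0.1464  0.2626] [ 0.9844 -0.1762 -0.0002] [ 0.1218 -0.0039 -1.2666] 0.006239176455587679 [-0.3448  0.2235  1.4475  0.      1.4708  1.4031]
(array([-0.6388, -0.8531, 12.6676]), array([-0.0023,  0.0087,  0.2666]))
```

View pics/w4.png

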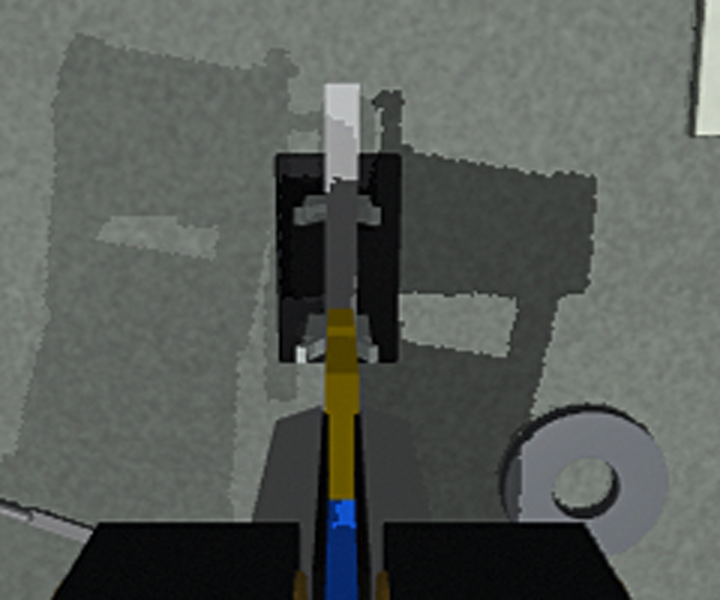

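The bar (column 342) sits about 1.5 mm to the right of the rest's axis (column 338.5) and is parallel to it. I correct that and lower.

drive_tool(motion=[[[0,-0.0015,0.03,0,0,0,0],[0,-0.0015,0.06,0,0,0,0],[0,-0.0015,0.09,0,0,0,0],[0,-0.0015,0.11,0,0,0,0],[0,-0.0015,0.11,0,0,0,0]]])

```text
time_s: 8.2
tcp_pos: [0.515, -0.1446, 0.1503]
tcp_rot: [-3.128, 0.28, 0.007]
contact_force: [-0.0, 0.4, -1.0]
width: 0.0058
gripper_force: 40.0
```

Run:
```python
from h import *
import pickle
o=ctrl.observe();print(o["time_s"],o["tcp_pos"],o["contact_force"])
im=ctrl.snapshot("wrist");c=ctrl.camera_info("wrist");cv2.imwrite("pics/w5_raw.png",im);pickle.dump(c,open("w5.pkl","wb"))
cv2.imwrite("pics/w5.png",cv2.resize(im[80:280,140:380],(720,600),interpolation=cv2.INTER_CUBIC))
c4=pickle.load(open("w4.pkl","rb"));k=lambda x,y:(140+x/3-.3,80+y/3-.3)
rb=np.array([ray("wrist",k(*p),.008,c4)for p in[(277,155),(401,155),(398,362),(281,362)]]);print(rb,rb.mean(0))
```

```text
8.2 [ 0.515  -0.1446  0.1503] [-0.0419  0.41   -1.0105]
[[ 0.5791 -0.123   0.008 ]
 [ 0.5671 -0.1901  0.008 ]
 [ 0.4501 -0.1696  0.008 ]
 [ 0.4623 -0.1019  0.008 ]] [ 0.5146 -0.1461  0.008 ]
```

View pics/w5.png

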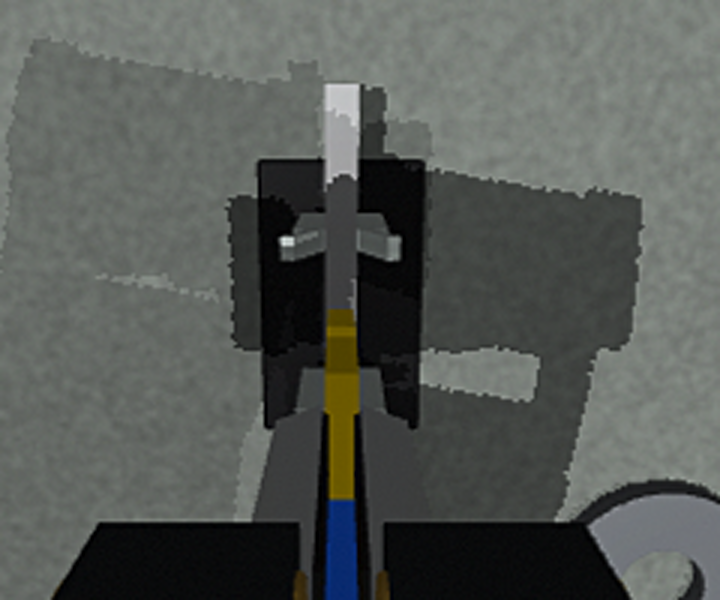

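The fork (278–402, centre 340) and the bar (342) now line up. Lowering on.

drive_tool(motion=[[[0,-0.0005,0.01,0,0,0,0],[0,-0.0005,0.018,0,0,0,0],[0,-0.0005,0.022,0,0,0,0],[0,-0.0005,0.025,0,0,0,0],[0,-0.0005,0.025,0,0,0,0]]])

```text
time_s: 8.75
tcp_pos: [0.5162, -0.1445, 0.1275]
tcp_rot: [-3.129, 0.283, 0.0]
contact_force: [-0.3, 0.1, -1.7]
width: 0.0061
gripper_force: 40.0
```

drive_tool(motion=[[[0,0,0.002,0,0,0,0],[0,0,0.003,0,0,0,0],[0,0,0.003,0,0,0,0]]])

```text
time_s: 9.05
tcp_pos: [0.5162, -0.1445, 0.1247]
tcp_rot: [3.129, -0.283, 0.0]
contact_force: [-0.2, -0.2, -1.5]
width: 0.0059
gripper_force: 40.0
```

Not yet in contact, so I keep lowering gently.

drive_tool(motion=[[[0,0,0.001,0,0,0,0],[0,0,0.002,0,0,0,0],[0,0,0.002,0,0,0,0]]])

```text
time_s: 9.35
tcp_pos: [0.5162, -0.1445, 0.1226]
tcp_rot: [-3.129, 0.283, 0.0]
contact_force: [-0.7, -0.4, -1.2]
width: 0.0061
gripper_force: 40.0
```

drive_tool(motion=[[[0,0,0.001,0,0,0,0],[0,0,0.0015,0,0,0,0],[0,0,0.0015,0,0,0,0]]])

```text
time_s: 9.65
tcp_pos: [0.5163, -0.1446, 0.1214]
tcp_rot: [3.129, -0.283, 0.0]
contact_force: [-0.8, -0.7, 1.3]
width: 0.006
gripper_force: 40.0
```

drive_tool(motion=[[[0,0,0.001,0,0,0,0],[0,0,0.001,0,0,0,0],[0,0,0.001,0,0,0,0.3],[0,0,0.001,0,0,0,0.3],[0,0,0.001,0,0,0,0.3]]])

```text
time_s: 10.15
tcp_pos: [0.5162, -0.1445, 0.1201]
tcp_rot: [-3.129, 0.283, 0.0]
contact_force: [-0.2, 0.8, -0.9]
width: 0.026
gripper_force: 0.0
```

drive_tool(motion=[[[0,0,-0.02,0,0,0,0.3],[0,0,-0.06,0,0,0,0.4],[-0.03,0,-0.1,0,0,0,0.4],[-0.07,0,-0.1,0,0,0,0.4],[-0.1,0,-0.1,0,0,0,0.4]]])

```text
time_s: 10.65
tcp_pos: [0.4166, -0.1263, 0.2209]
tcp_rot: [3.128, -0.283, 0.002]
contact_force: [0.7, -0.5, 0.1]
width: 0.0373
gripper_force: 0.0
```

Run:
```python
from h import *
import pickle
o=ctrl.observe();print(o["time_s"],o["tcp_pos"],o["tcp_rot"],o["contact_force"],o["width"])
im=ctrl.snapshot("wrist");c=ctrl.camera_info("wrist");cv2.imwrite("pics/w6_raw.png",im);pickle.dump(c,open("w6.pkl","wb"))
cv2.imwrite("pics/w6.png",cv2.resize(im[80:340,120:400],(646,600),interpolation=cv2.INTER_CUBIC))
```

```text
10.65 [ 0.4166 -0.1263  0.2209] [ 3.1283 -0.2831  0.0024] [ 0.7057 -0.5186  0.1465] 0.03730430077144622
```

View pics/w6.png

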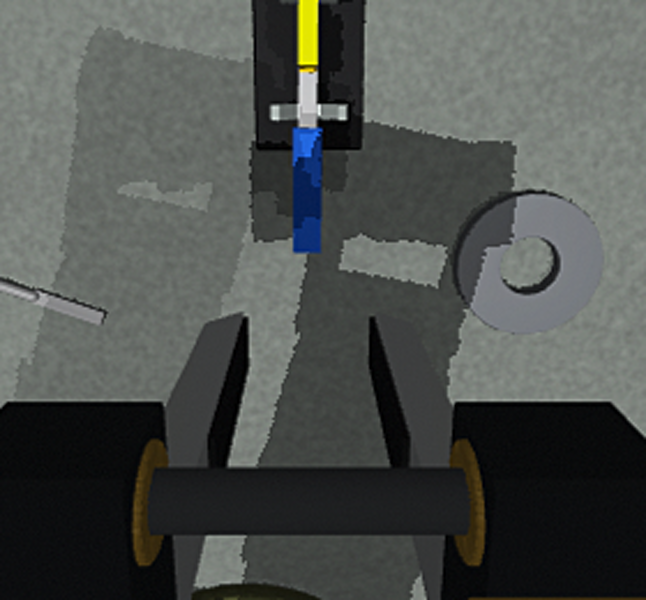

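The hook lies seated in the rest, with the handle from (307,128) to (307,252) in the crop. Measuring it and the seat.

Run:
```python
from h import *
import pickle
c=pickle.load(open("w6.pkl","rb"));k=lambda x,y:(120+x/2.307-.3,80+y/2.307-.3)
a,b=[ray("wrist",k(*p),.074,c)for p in[(307,128),(307,252)]];print(a,b,(a+b)/2,np.linalg.norm(a-b),np.arctan2(*(a-b)[1::-1]))
m=(a+b)/2;m[2]=.057
print(togo(m,R.from_euler("z",-.182)*R.from_euler("x",np.pi)))
```

```text
[ 0.4701 -0.1361  0.074 ] [ 0.4015 -0.1235  0.074 ] [ 0.4358 -0.1298  0.074 ] 0.06975086939657028 -0.1817857776567112
(array([ 22.3441,   0.1884, 163.5685]), array([ 0.0119, -0.0039,  0.0872]))
```

drive_tool(motion=[[[0.022,0,0.04,0,0,0,0.4],[0.022,0,0.085,0,0,0,0.4],[0.022,0,0.13,0,0,0,0.4],[0.022,0,0.161,0,0,0,0.4],[0.022,0,0.161,0,0,0,0.4]]])

```text
time_s: 11.2
tcp_pos: [0.4374, -0.1297, 0.0559]
tcp_rot: [-3.127, 0.283, 0.01]
contact_force: [0.3, 0.2, 0.1]
width: 0.0375
gripper_force: 0.0
```

drive_tool(motion=[[[0,0,0,0,0,0,0.4],[0,0,0,0,0,0,0],[0,0,0,0,0,0,0],[0,0,0,0,0,0,0],[0,0,0,0,0,0,0]]], newtons=55)

```text
time_s: 11.7
tcp_pos: [0.4398, -0.1306, 0.0598]
tcp_rot: [3.128, -0.283, 0.002]
contact_force: [-0.1, -0.2, 0.3]
width: 0.0092
gripper_force: 0.0
```

Run:
```python
from h import *
o=ctrl.observe();print(o["time_s"],o["tcp_pos"],o["tcp_rot"],o["contact_force"],o["width"],o["gripper_force"])
```

```text
11.7 [ 0.4398 -0.1306  0.0598] [ 3.1285 -0.2834  0.0016] [-0.0591 -0.2034  0.2506] 0.009197474687673398 0.0
```

Run:
```python
from h import *
import pickle
im=ctrl.snapshot("wrist");c=ctrl.camera_info("wrist");cv2.imwrite("pics/w7_raw.png",im);pickle.dump(c,open("w7.pkl","wb"))
cv2.imwrite("pics/w7.png",cv2.resize(im[80:340,120:400],(646,600),interpolation=cv2.INTER_CUBIC))
o=ctrl.observe();print(o["time_s"],o["tcp_pos"],o["width"],o["gripper_force"])
```

```text
11.75 [ 0.4397 -0.1306  0.0597] 0.0051862701461754665 0.0
```

View pics/w7.png

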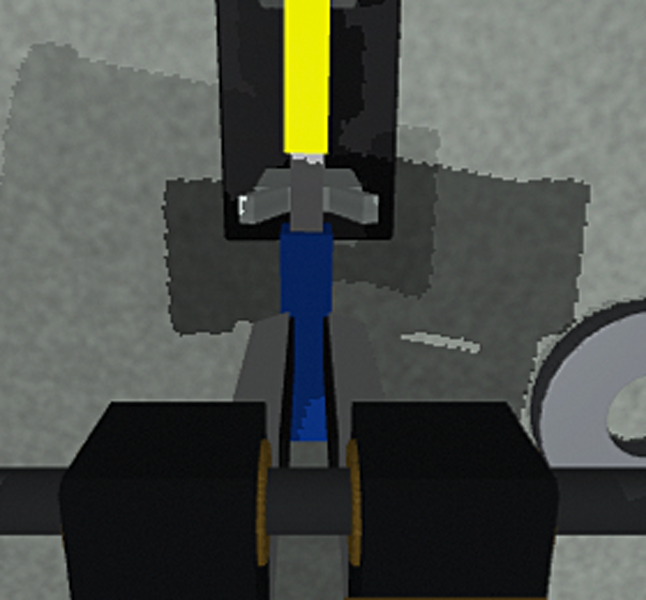

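I have now viewed 11 pictures, one over the limit of 10, so from here I work from numbers only. In this last one the fingers (290 and 328) seem to lie over the blue handle (280–332) instead of beside it. I'll check numerically.

Run:
```python
from h import *
import pickle
c=pickle.load(open("w7.pkl","rb"))
o=ctrl.observe();print({k:o[k] for k in("time_s","joints","tcp_pos","tcp_rot","contact_force","moment","width","gripper_force")})
P=o["tcp_pos"];Rm=R.from_rotvec(o["tcp_rot"])
s=lambda uv:(uv-[120,80])*2.307
print("fingertip proj", s(proj("wrist",P+Rm.apply([[.008,.006,.011],[.008,-.006,.011],[.008,.006,-.008]]),c)))
h=np.array([.5155,-.1445,.065]);Rh=R.from_euler("z",-.182)
pts=[[-.046,.008,.009],[-.046,-.008,.009],[-.116,.008,.009],[-.116,-.008,.009],[-.046,.008,-.009],[-.046,-.008,-.009],[-.081,0,.009],[0.016,0,.074],[-.016,.004,.074],[-.016,-.004,.074]]
for p,q in zip(pts,s(proj("wrist",h+Rh.apply(pts),c))):print(p,q)
```

```text
{'time_s': 11.75, 'joints': array([-0.3686,  0.2606,  1.9051,  0.    ,  0.9751,  1.3828]), 'tcp_pos': array([ 0.4397, -0.1306,  0.0597]), 'tcp_rot': array([ 3.1286, -0.2833,  0.0012]), 'contact_force': array([0.7482, 0.1414, 0.9473]), 'moment': array([ 0.0199,  0.1729, -0.0259]), 'width': 0.0051862701461754665, 'gripper_force': 0.0}
fingertip proj [[322.0627 289.3191]
 [288.0171 289.3451]
 [323.4022 307.3218]]
[-0.046, 0.008, 0.009] [278.1978 242.2617]
[-0.046, -0.008, 0.009] [330.9888 242.2907]
[-0.116, 0.008, 0.009] [280.6408 447.4125]
[-0.116, -0.008, 0.009] [328.8185 447.4357]
[-0.046, 0.008, -0.009] [280.7028 229.7215]
[-0.046, -0.008, -0.009] [328.9827 229.7483]
[-0.081, 0, 0.009] [304.6648 349.5368]
[0.016, 0, 0.074] [302.66   -16.6143]
[-0.016, 0.004, 0.074] [281.6724 166.9369]
[-0.016, -0.004, 0.074] [324.1393 166.9613]
```

drive_tool(motion=[[[0,0,0,0,0,0,0],[0,0,0,0,0,0,0]]])

```text
time_s: 11.95
tcp_pos: [0.4395, -0.1305, 0.0593]
tcp_rot: [-3.129, 0.283, -0.0]
contact_force: [0.1, 0.4, -0.2]
width: 0.0004
gripper_force: 0.0
```

Run:
```python
from h import *
o=ctrl.observe();print(ctrl.tip_extent,[x for x in dir(ctrl) if x[0]!="_"],o["width"],o["gripper_force"])
im=ctrl.snapshot("wrist");hs=cv2.cvtColor(im,cv2.COLOR_BGR2HSV);m=cv2.inRange(hs,(100,120,40),(130,255,255))
for v in range(170,285,6):
    u=np.nonzero(m[v,200:310])[0]+200;print(v,(u.min(),u.max())if len(u) else None,im[v,236:272:3].max(1))
```

```text
0.011 ['Unreachable', 'camera_info', 'hand_in', 'observe', 'regions_of', 'snapshot', 'tip_extent'] 0.00035554438212190135 0.0
170 None [ 78  81  85 104  70  71  71  70 109  86  83  81]
176 (np.int64(243), np.int64(262)) [ 6  9 27 51 70 68 67 68 50 37 18 18]
182 (np.int64(241), np.int64(264)) [ 8  8 97 90 91 89 90 92 90 90 12 15]
188 (np.int64(241), np.int64(264)) [52 53 93 89 90 89 90 90 89 89 55 53]
194 (np.int64(241), np.int64(264)) [54 54 91 87 89 87 89 88 87 89 53 54]
200 (np.int64(242), np.int64(263)) [53 53 92 87 88 88 89 89 89 89 54 51]
206 (np.int64(242), np.int64(263)) [52 53 93 89 88 88 88 88 90 87 72 71]
212 (np.int64(242), np.int64(263)) [51 54 92 88 88 89 88 89 89 87 78 71]
218 None [53 54 68 69 69 30 23 74 69 67 70 73]
224 None [66 68 67 69 69 29 23 74 67 68 68 68]
230 None [67 69 68 69 68 14 26 75 69 67 66 69]
236 None [68 68 68 68 67  0 27 77 69 68 68 68]
242 None [69 67 68 68 68  0 26 77 70 69 68 68]
248 None [67 68 69 67 68  2 27 59 68 66 67 67]
254 None [16 17 17 19 48  3 26 61 15 18 16 17]
260 None [13 13 14 11 36  4 28 46  8 13 12 13]
266 (np.int64(253), np.int64(254)) [13 13 13 13 34  5 62 36  6 11 14 14]
272 None [13 12 14 13 65 13 41 64 13 12 14 12]
278 None [13 11 12 11 79 23 40 73 15 13 13 11]
284 None [12 13 12 11 81 28 27 75 15 13 11 16]
```

The fingers closed on nothing, so their real tips are higher than the frame says: the tips were above the handle top. I open and go 22 mm deeper in two steps, watching the force.

drive_tool(motion=[[[0,0,-0.005,0,0,0,0.4],[-0.003,0,-0.005,0,0,0,0.4],[-0.003,0,-0.005,0,0,0,0.4],[-0.003,0,-0.005,0,0,0,0.4],[-0.003,0,0.0,0,0,0,0.4]]])

```text
time_s: 12.5
tcp_pos: [0.4369, -0.1301, 0.0595]
tcp_rot: [3.128, -0.283, 0.001]
contact_force: [0.2, 0.8, -0.2]
width: 0.0359
gripper_force: 0.0
```

drive_tool(motion=[[[0,0,0.006,0,0,0,0.4],[0,0,0.012,0,0,0,0.4],[0,0,0.012,0,0,0,0.4]]])

```text
time_s: 12.8
tcp_pos: [0.436, -0.1298, 0.0462]
tcp_rot: [-3.128, 0.283, 0.003]
contact_force: [-0.2, -0.2, 0.2]
width: 0.0375
gripper_force: 0.0
```

Run:
```python
from h import *
o=ctrl.observe();print(o["time_s"],o["tcp_pos"],o["contact_force"],o["width"])
im=ctrl.snapshot("wrist");hs=cv2.cvtColor(im,cv2.COLOR_BGR2HSV);m=cv2.inRange(hs,(100,120,40),(130,255,255))
c=ctrl.camera_info("wrist")
for v in range(170,285,6):
    u=np.nonzero(m[v,200:310])[0]+200;print(v,(u.min(),u.max())if len(u) else None,im[v,212:296:6].max(1))
h=np.array([.5155,-.1445,.065]);Rh=R.from_euler("z",-.182)
pts=[[-.046,.008,-.009],[-.046,-.008,-.009],[-.046,.008,.009],[-.046,-.008,.009],[-.116,.008,.009],[-.116,-.008,.009]]
print(proj("wrist",h+Rh.apply(pts),c))
```

```text
12.8 [ 0.436  -0.1298  0.0462] [-0.2078 -0.225   0.2044] 0.037496106760472034
170 None [ 56   8 104  87  89  49  76  77  73  82  88  86 106   9]
176 (np.int64(242), np.int64(264)) [58 11  8  3 11 81 75 75 77 11 10 12  4 10]
182 (np.int64(240), np.int64(264)) [ 57   4   4   4   1 100  98  96  97   1   6   5   4   3]
188 (np.int64(241), np.int64(265)) [58 58 58 55 58 98 96 96 98 62 61 79 60 55]
194 (np.int64(241), np.int64(264)) [59 58 57 61 57 96 95 94 95 58 57 59 55 57]
200 (np.int64(241), np.int64(264)) [54 57 57 59 56 95 96 96 96 62 56 57 59 61]
206 (np.int64(241), np.int64(264)) [57 55 56 61 56 97 97 95 95 57 56 58 59 56]
212 (np.int64(241), np.int64(264)) [56 56 55 55 57 96 94 96 96 60 78 80 77 85]
218 (np.int64(241), np.int64(264)) [56 75 70 56 60 97 96 95 96 81 75 87 75 74]
224 (np.int64(241), np.int64(264)) [73 74  4 46 55 97 95 96 96 83 77 81 46 75]
230 (np.int64(241), np.int64(264)) [ 74  73  13 121  60  96  95  96  95  82  77  80   8  73]
236 (np.int64(241), np.int64(263)) [ 74  75   9 124  82  96  96  96  96  83  82  79  12  75]
242 (np.int64(241), np.int64(263)) [ 74  17   9 122  75  96  95  95  95  84  79  80  12  78]
248 (np.int64(241), np.int64(263)) [ 73   9   1 131  78  98  95  95  95  77  81  76   9  14]
254 (np.int64(241), np.int64(263)) [ 75  12  56 154  82  97  95  94  95  80  78  80   6  12]
260 (np.int64(241), np.int64(263)) [ 48  11 147 163  77  96  96  96  93  78  80  80  55  10]
266 (np.int64(241), np.int64(263)) [  8   9 152 154  78  96  96  95 131  85  84  86  83  12]
272 (np.int64(241), np.int64(263)) [ 14   3 152  63  82  98  95 100 131  81  83  84  78  10]
278 None [ 17  33 139 152  82  82  82  83  83  78  81  78  79   9]
284 None [27 27 25 28 29 27 27 28 28 27 27 27 28 31]
[[240.9696 178.6594]
 [263.3879 178.6734]
 [239.7183 184.4803]
 [264.3942 184.4958]
 [240.9429 279.6625]
 [263.2942 279.6777]]
```

drive_tool(motion=[[[0,0,0.005,0,0,0,0.4],[0,0,0.01,0,0,0,0.4],[0,0,0.01,0,0,0,0.4]]])

```text
time_s: 13.15
tcp_pos: [0.4362, -0.1298, 0.0365]
tcp_rot: [-3.128, 0.283, 0.002]
contact_force: [0.3, -0.3, -0.2]
width: 0.0378
gripper_force: 0.0
```

drive_tool(motion=[[[0,0,0,0,0,0,0],[0,0,0,0,0,0,0],[0,0,0,0,0,0,0],[0,0,0,0,0,0,0],[0,0,0,0,0,0,0]]])

```text
time_s: 13.65
tcp_pos: [0.4367, -0.13, 0.0374]
tcp_rot: [3.129, -0.283, 0.0]
contact_force: [0.1, -0.3, 0.7]
width: 0.0151
gripper_force: 55.0
```

The handle is gripped (55 N, width 0.0151). Lifting out of the rest and moving in front of the analyser, offset sideways so I can see the hole.

drive_tool(motion=[[[0,0,-0.02,0,0,0,0],[0,0,-0.05,0,0,0,0],[0,0,-0.09,0,0,0,0],[0,0,-0.12,0,0,0,0],[0,0,-0.12,0,0,0,0]]])

```text
time_s: 14.15
tcp_pos: [0.438, -0.1306, 0.1608]
tcp_rot: [3.127, -0.283, 0.009]
contact_force: [0.9, 0.1, -2.1]
width: 0.0157
gripper_force: 55.0
```

drive_tool(motion=[[[0.003,-0.04,0,0,0,-3,0],[0.006,-0.08,0,0,0,-6,0],[0.01,-0.12,0,0,0,-9,0],[0.013,-0.16,0,0,0,-12,0],[0.017,-0.2,0,0,0,-15,0]]])

```text
time_s: 14.65
tcp_pos: [0.4888, 0.0653, 0.1561]
tcp_rot: [3.139, 0.131, -0.003]
contact_force: [-0.4, -0.2, -0.5]
width: 0.0152
gripper_force: 55.0
```

drive_tool(motion=[[[0,-0.03,0,0,0,-2.2,0],[0,-0.03,0,0,0,-2.2,0],[0,-0.03,0,0,0,-2.2,0]]])

```text
time_s: 14.95
tcp_pos: [0.4863, 0.0938, 0.1562]
tcp_rot: [3.136, 0.189, -0.003]
contact_force: [0.9, 0.0, -1.8]
width: 0.0156
gripper_force: 55.0
```

```bash
cat > look.py <<'E'
from h import *
o=ctrl.observe();print(o["time_s"],o["tcp_pos"],R.from_rotvec(o["tcp_rot"]).as_matrix()[:,0],o["contact_force"],o["width"],o["gripper_force"])
c=ctrl.camera_info("wrist");im=ctrl.snapshot("wrist");cv2.imwrite("pics/w8_raw.png",im)
hs=cv2.cvtColor(im,cv2.COLOR_BGR2HSV);m=cv2.inRange(hs,(5,130,50),(18,255,255))
cs,hi=cv2.findContours(m,cv2.RETR_CCOMP,cv2.CHAIN_APPROX_NONE)
for q,h in zip(cs,hi[0]):
    a=cv2.contourArea(q)
    if a>25:
        M=cv2.moments(q);uv=(M["m10"]/a,M["m01"]/a);print("hole" if h[3]>=0 else "outer",a,np.array(uv),cv2.boundingRect(q),ray("wrist",uv,.066,c),[ray("wrist",p,.066,c)[:2] for p in cv2.boxPoints(cv2.minAreaRect(q))])
m=cv2.inRange(hs,(100,120,40),(130,255,255));cs,_=cv2.findContours(m,cv2.RETR_EXTERNAL,cv2.CHAIN_APPROX_NONE)
print("blue",[(cv2.contourArea(q),cv2.boundingRect(q)) for q in cs if cv2.contourArea(q)>40])
E
python3 look.py
```

```text
14.95 [0.4863 0.0938 0.1562] [ 0.9928  0.1201 -0.0017] [ 0.933   0.0193 -1.7663] 0.015629417682802554 54.998711943626404
outer 726.5 [200.7761   7.7866] (177, 0, 49, 17) [0.6558 0.1628 0.066 ] [array([0.6595, 0.1853]), array([0.6648, 0.1409]), array([0.6518, 0.1397]), array([0.6463, 0.1847])]
blue [(2364.0, (241, 178, 26, 105))]
```

drive_tool(motion=[[[0,0,-0.04,0,0,0,0],[0,0,-0.07,0,0,0,0],[0,0,-0.07,0,0,0,0],[0,0,-0.07,0,0,0,0]]])

```text
time_s: 15.4
tcp_pos: [0.4867, 0.0927, 0.2268]
tcp_rot: [3.136, 0.185, 0.0]
contact_force: [-0.2, -0.1, -2.5]
width: 0.0153
gripper_force: 55.0
```

```bash
python3 look.py
python3 - <<'E'
from h import *
o=ctrl.observe();c=ctrl.camera_info("wrist");im=cv2.imread("pics/w8_raw.png")
Rt=R.from_rotvec(o["tcp_rot"]);org=o["tcp_pos"]+Rt.apply([.08,0,-.0276])
f=lambda p:proj("wrist",org+Rt.apply(np.array(p)*[1,-1,-1]),c)[0]
for p in([.084,.005,.005],[.084,-.005,.005],[.05,.005,.005],[.05,-.005,.005],[-.046,.008,.009],[-.116,.008,.009],[-.016,.004,.074],[-.016,-.004,.074]):print(p,f(p))
v0=int(f([.084,0,.005])[1])
for v in list(range(max(v0-8,0),v0+8,2))+[v0+20,v0+40]:print(v,im[v,240:270].max(1))
E
```

```text
15.4 [0.4867 0.0927 0.2268] [0.9931 0.1176 0.0001] [-0.1593 -0.1324 -2.5051] 0.015299809032229278 54.998652935028076
outer 637.0 [  7.4736 167.0084] (0, 141, 19, 50) [0.4621 0.4232 0.066 ] [array([0.4282, 0.4372]), array([0.4963, 0.4289]), array([0.499 , 0.4053]), array([0.4311, 0.4125])]
outer 1398.0 [210.2202  18.9239] (190, 0, 41, 40) [0.6703 0.1647 0.066 ] [array([0.687 , 0.1895]), array([0.6939, 0.1454]), array([0.653 , 0.1394]), array([0.6457, 0.185 ])]
hole 272.0 [210.1287  16.9951] (202, 8, 17, 19) [0.6723 0.1649 0.066 ] [array([0.6805, 0.1751]), array([0.6827, 0.1565]), array([0.664 , 0.1549]), array([0.6618, 0.1738])]
blue [(2363.5, (240, 178, 27, 105))]
[0.084, 0.005, 0.005] [241.4344 -63.2447]
[0.084, -0.005, 0.005] [261.2369 -63.2645]
[0.05, 0.005, 0.005] [242.2055  13.3592]
[0.05, -0.005, 0.005] [260.8068  13.3419]
[-0.046, 0.008, 0.009] [238.8537 188.374 ]
[-0.116, 0.008, 0.009] [240.3585 287.8792]
[-0.016, 0.004, 0.074] [239.2726 150.5633]
[-0.016, -0.004, 0.074] [262.0963 150.545 ]
-43 [101  99  96 106 113 113 116 111 106 105 106 107 108 103 106 112 112 114
 133 129 126  55  65  69  70  68  70  70  71  69]
-23 [11  9  9 10  9 11  8  9  9 12 11 11 11 10 10 10  9 11 11 10 13  8 11 13
 12 11 12  9  8 10]
```

drive_tool(motion=[[[0.012,-0.02,0.02,0,0,0,0],[0.024,-0.04,0.04,0,0,0,0],[0.0325,-0.0495,0.06,0,0,0,0],[0.0325,-0.0495,0.07,0,0,0,0],[0.0325,-0.0495,0.07,0,0,0,0]]])

```text
time_s: 15.95
tcp_pos: [0.512, 0.1459, 0.155]
tcp_rot: [3.135, 0.187, -0.007]
contact_force: [-0.3, -0.2, -1.3]
width: 0.0155
gripper_force: 55.0
```

Run:
```python
from h import *
o=ctrl.observe();print(o["time_s"],o["tcp_pos"]);c=ctrl.camera_info("wrist");im=ctrl.snapshot("wrist")
Rt=R.from_rotvec(o["tcp_rot"]);org=o["tcp_pos"]+Rt.apply([.08,0,-.0276])
f=lambda p,n="wrist":proj(n,org+Rt.apply(np.array(p)*[1,-1,-1]))[0]
for p in([.03,.005,.005],[.03,-.005,.005],[-.016,.004,.074],[-.016,-.004,.074],[.016,.004,.074],[.016,-.004,.074]):print(p,f(p))
hs=cv2.cvtColor(im,cv2.COLOR_BGR2HSV);m=cv2.inRange(hs,(20,110,60),(35,255,255))
for v in(50,80,100,120,140):
    u=np.nonzero(m[v,200:310])[0]+200;print("yellow",v,(u.min(),u.max())if len(u) else None)
m=cv2.inRange(hs,(100,120,40),(130,255,255));
for v in(190,230,270):
    u=np.nonzero(m[v,200:310])[0]+200;print("blue",v,(u.min(),u.max()))
si=ctrl.snapshot("side")
print("side pred tip",f([.08,0,-.05],"side"),"bar end",f([.084,0,.005],"side"),"hole",proj("side",[.672,.1648,.066]))
r=ctrl.regions_of("side","hook")
for d in r[:2]:
    v,u=np.nonzero(d["region"]);i=np.argsort(v)[-8:];print(d["p"],d["bbox"],"low pts",u[i],v[i],"left",u.min(),v[u==u.min()])
x,y=np.round(f([.08,0,-.025],"side")).astype(int)
for v in range(y-14,y+18,2):print(v,im.shape and si[v,x-9:x+10].max(1))
print(x)
```

```text
15.95 [0.512  0.1459 0.155 ]
[0.03, 0.005, 0.005] [242.5743  55.9959]
[0.03, -0.005, 0.005] [260.3112  55.9734]
[-0.016, 0.004, 0.074] [239.2392 151.0365]
[-0.016, -0.004, 0.074] [261.649  151.0126]
[0.016, 0.004, 0.074] [237.8215  52.4642]
[0.016, -0.004, 0.074] [262.319  52.433]
yellow 50 (np.int64(241), np.int64(265))
yellow 80 (np.int64(241), np.int64(265))
yellow 100 (np.int64(241), np.int64(265))
yellow 120 (np.int64(242), np.int64(265))
yellow 140 (np.int64(242), np.int64(264))
blue 190 (np.int64(241), np.int64(266))
blue 230 (np.int64(242), np.int64(265))
blue 270 (np.int64(242), np.int64(265))
side pred tip [162.0881 217.2931] bar end [156.3955 203.6942] hole [[166.1805 231.6826]]
0.86 [152.4, 189.8, 233.6, 224.7] low pts [227 228 229 230 231 228 229 230] [221 221 221 221 221 222 222 222] left 156 [204 205 206 207]
0.29 [177.7, 328.4, 208.9, 374.9] low pts [191 192 193 194 195 196 197 193] [373 373 373 373 373 373 373 374] left 174 [343 344 345 346 347 348 349 350 351]
197 [194 195 194 193 192 189 190 189 189 189 190 189 190 190 190 190 189 188
 188]
199 [194 174 195 193 193
[... 524 characters left out ...]
94 194 193 192 192 192 192
 194]
213 [194 192 192 192 194 193 197 146 109  99 109 194 196 194 193 194 191 193
 193]
215 [196 195 195 196 195 195 197 201 123 104  91 150 192 191 193 192 191 192
 191]
217 [167 179 186 192 194 192 195 199 178 121  99 122 194 195 193 192 191 192
 191]
219 [101  99  97  96  96 102 111 132 143 151 157 159 163 177 187 189 192 192
 193]
221 [101 101 102 102 102 102 102 102 102 100 100 100  99  98  95  94  95 101
 110]
223 [235 236 231 198 197 150 114 113 102 100 101 101 100 100 101  99 100 100
 100]
225 [246 242 250 250 251 248 249 250 251 248 247 241 235 236 232 185 185 124
  98]
227 [ 98  99  97  93 160 255 237 246 246 246 246 246 246 247 248 252 200 189
 192]
160
```

The side camera confirms it: prong tip seen at (161,217), predicted at (162,217). I lower into the hole.

drive_tool(motion=[[[0.001,-0.001,0.02,0,0,0,0],[0.001,-0.001,0.04,0,0,0,0],[0.001,-0.001,0.055,0,0,0,0],[0.001,-0.001,0.058,0,0,0,0],[0.001,-0.001,0.058,0,0,0,0]]])

```text
time_s: 16.6
tcp_pos: [0.5142, 0.1475, 0.1]
tcp_rot: [-3.136, -0.187, -0.001]
contact_force: [0.6, 0.8, -2.6]
width: 0.0157
gripper_force: 55.0
```

drive_tool(motion=[[[0,0,0.005,0,0,0,0],[0,0,0.01,0,0,0,0],[0,0,0.015,0,0,0,0],[0,0,0.015,0,0,0,0]]])

```text
time_s: 17.0
tcp_pos: [0.5137, 0.1477, 0.0836]
tcp_rot: [3.136, 0.188, -0.002]
contact_force: [0.7, 0.5, -0.8]
width: 0.0159
gripper_force: 55.0
```

Run:
```python
from h import *
o=ctrl.observe();print(o["time_s"],o["tcp_pos"],o["tcp_rot"],o["contact_force"],o["moment"])
print(togo([.672-.1589,.1653-.019,.0744],R.from_euler("z",.1185)*R.from_euler("x",np.pi)))
```

```text
17.0 [0.5137 0.1477 0.0836] [ 3.1358  0.1876 -0.0016] [ 0.7358  0.5351 -0.786 ] [-0.0474  0.3354  0.029 ]
(array([-0.7496,  1.2926,  9.1805]), array([0.0048, 0.0584, 0.0588]))
```

drive_tool(motion=[[[0,0.001,0.003,0,0,0,0],[0,0.001,0.006,0,0,0,0],[0,0.001,0.0085,0,0,0,0],[0,0.001,0.0085,0,0,0,0]]])

```text
time_s: 17.4
tcp_pos: [0.514, 0.1467, 0.0753]
tcp_rot: [3.136, 0.188, -0.001]
contact_force: [-0.9, -0.1, -1.3]
width: 0.0152
gripper_force: 55.0
```

drive_tool(motion=[[[-0.005,0,0,0,0,0,0],[-0.01,0,0,0,0,0,0],[-0.015,0,0,0,0,0,0],[-0.015,0,0,0,0,0,0]]])

```text
time_s: 17.8
tcp_pos: [0.4987, 0.1449, 0.0759]
tcp_rot: [-3.136, -0.188, 0.0]
contact_force: [0.3, 0.7, -1.1]
width: 0.0149
gripper_force: 55.0
```

```bash
cat > hole.py <<'E'
from h import *
o=ctrl.observe();print(o["time_s"],o["tcp_pos"],o["contact_force"],o["moment"],o["width"])
Rt=R.from_rotvec(o["tcp_rot"]);print("tip",o["tcp_pos"]+Rt.apply([.16,0,.0224]))
for n in("top","side"):
    im=ctrl.snapshot(n);m=cv2.inRange(cv2.cvtColor(im,cv2.COLOR_BGR2HSV),(5,130,50),(18,255,255))
    x0,y0,x1,y1=(195,95,230,185) if n=="top" else (115,205,200,265)
    r=m[y0:y1,x0:x1];v,u=np.nonzero(r);print(n,u.min()+x0,u.max()+x0,v.min()+y0,v.max()+y0,"front world",ray(n,(u[v==v.max()].mean()+x0,v.max()+y0+.5),.066) if n=="top" else "")
E
python3 hole.py
python3 - <<'E'
from h import *
im=cv2.imread("pics/top0_raw.png");m=cv2.inRange(cv2.cvtColor(im,cv2.COLOR_BGR2HSV),(5,130,50),(18,255,255))[95:185,195:230];v,u=np.nonzero(m);print("start top",v.max()+95)
im=cv2.imread("pics/side0_raw.png");m=cv2.inRange(cv2.cvtColor(im,cv2.COLOR_BGR2HSV),(5,130,50),(18,255,255))[205:265,115:200];v,u=np.nonzero(m);print("start side",u.max()+115,v.max()+205)
E
```

```text
17.8 [0.4987 0.1449 0.0759] [ 0.327   0.6511 -1.0944] [-0.038   0.2286 -0.0145] 0.014949824926224809
tip [0.6575 0.164  0.0535]
top 201 218 104 148 front world [0.6386 0.1792 0.066 ]
side 121 177 219 241 front world 
start top 146
start side 176 241
```

The tray follows (front edge from row 146 to 148). I pull on.

drive_tool(motion=[[[-0.007,0,0,0,0,0,0],[-0.014,0,0,0,0,0,0],[-0.021,0,0,0,0,0,0],[-0.028,0,0,0,0,0,0],[-0.035,0,0,0,0,0,0]]])

```text
time_s: 18.4
tcp_pos: [0.4639, 0.1407, 0.0758]
tcp_rot: [3.136, 0.188, 0.0]
contact_force: [1.4, -1.0, -1.6]
width: 0.0154
gripper_force: 55.0
```

drive_tool(motion=[[[-0.005,0,0,0,0,0,0],[-0.01,0,0,0,0,0,0],[-0.015,0,0,0,0,0,0],[-0.018,0,0,0,0,0,0],[-0.018,0,0,0,0,0,0]]])

```text
time_s: 18.9
tcp_pos: [0.449, 0.139, 0.0766]
tcp_rot: [-3.135, -0.187, -0.011]
contact_force: [20.1, 1.2, -8.5]
width: 0.0156
gripper_force: 55.0
```

```bash
python3 hole.py
```

```text
18.9 [0.449  0.139  0.0766] [20.095   1.2331 -8.5304] [ 0.2192 -3.0278 -0.0486] 0.015622189511429461
tip [0.608  0.158  0.0554]
top 201 219 104 162 front world [0.5906 0.1735 0.066 ]
side 121 194 219 243 front world
```

Force is 20 N. I check how far the tray actually moved before pulling harder.

Run:
```python
from h import *
o=ctrl.observe()
u=np.array([.993,.1185,0]);v=np.array([-.1185,.993,0])
def feats(n,im):
    m=cv2.inRange(cv2.cvtColor(im,cv2.COLOR_BGR2HSV),(5,130,50),(18,255,255))
    x0,y0,x1,y1=(195,95,230,185) if n=="top" else (115,205,210,265)
    b,g,r=[im[...,i].astype(float) for i in range(3)]
    s=m[y0:y1,x0:x1];vv,uu=np.nonzero(s)
    if n=="top": # per-column lowest orange row
        return [(c+x0,vv[uu==c].max()+y0) for c in range(3,26,2) if (uu==c).any()]
    return [(uu[vv==r].max()+x0,r+y0) for r in range(10,45,3) if (vv==r).any()]
im={n:ctrl.snapshot(n) for n in("top","side")}
for n in im:
    print(n,"start",[tuple(map(int,p)) for p in feats(n,cv2.imread(f"pics/{n}0_raw.png"))]);print(n,"now",[tuple(map(int,p)) for p in feats(n,im[n])])
    for t in(0,.05,.055,.06,.065):
        P=np.array([.672,.1648,.066])-(.022+t)*u
        print(t,proj(n,[P+.022*v,P,P-.022*v]).round(1).tolist())
```

```text
top start [(202, 121), (204, 142), (206, 146), (208, 146), (210, 146), (212, 146), (214, 145), (216, 145), (218, 144)]
top now [(202, 121), (204, 142), (206, 157), (208, 162), (210, 151), (212, 151), (214, 161), (216, 160), (218, 161)]
0 [[205.2, 145.9], [211.7, 145.3], [218.3, 144.7]]
0.05 [[206.2, 160.3], [212.8, 159.7], [219.4, 159.1]]
0.055 [[206.3, 161.8], [212.9, 161.2], [219.5, 160.6]]
0.06 [[206.4, 163.3], [213.0, 162.7], [219.6, 162.1]]
0.065 [[206.5, 164.7], [213.1, 164.1], [219.7, 163.5]]
side start [(143, 221), (160, 224), (176, 227), (175, 230), (174, 233), (173, 236), (172, 239)]
side now [(143, 221), (161, 224), (179, 227), (184, 230), (194, 233), (193, 236), (192, 239), (191, 242)]
0 [[170.8, 239.7], [173.7, 233.1], [176.6, 226.8]]
0.05 [[188.3, 243.1], [191.0, 236.4], [193.6, 230.0]]
0.055 [[190.1, 243.4], [192.7, 236.8], [195.3, 230.3]]
0.06 [[191.8, 243.8], [194.5, 237.1], [197.1, 230.6]]
0.065 [[193.6, 244.1], [196.2, 237.4], [198.8, 231.0]]
```

Run:
```python
from h import *
o=ctrl.observe();print(o["time_s"],o["tcp_pos"],o["tcp_rot"],o["contact_force"],o["moment"],o["effort"],o["joints"])
c=ctrl.camera_info("wrist");im=ctrl.snapshot("wrist");hs=cv2.cvtColor(im,cv2.COLOR_BGR2HSV)
m=cv2.inRange(hs,(100,120,40),(130,255,255));v,u=np.nonzero(m[150:300,220:290]);print("blue rows",v.min()+150,v.max()+150)
m=cv2.inRange(hs,(20,110,60),(35,255,255));v,u=np.nonzero(m[:200,220:290]);print("yellow rows",v.min(),v.max(),"cols",u.min()+220,u.max()+220)
Rt=R.from_rotvec(o["tcp_rot"]);org=o["tcp_pos"]+Rt.apply([.08,0,-.0276])
f=lambda p,n="wrist":proj(n,org+Rt.apply(np.array(p)*[1,-1,-1]))[0]
print(f([-.116,0,.009]),f([-.046,0,-.009]),f([-.016,0,.074]),f([.016,0,.074]))
print("side tip",f([.08,0,-.05],"side"),"end",f([.084,0,.005],"side"),"tabtop",f([0,0,.074],"side"))
si=ctrl.snapshot("side");m=cv2.inRange(cv2.cvtColor(si,cv2.COLOR_BGR2HSV),(20,110,60),(35,255,255));v,u=np.nonzero(m[150:240,150:260]);print("side yellow",u.min()+150,u.max()+150,v.min()+150,v.max()+150)
for d in ctrl.regions_of("side","hook")[:1]:
    v,u=np.nonzero(d["region"]);print(d["p"],d["bbox"],"left",u.min(),v[u==u.min()])
```

```text
19.1 [0.449  0.1389 0.0765] [-3.1352 -0.1873 -0.0099] [19.8107  1.2606 -8.504 ] [ 0.2546 -3.0077 -0.0767] [  1.969  -47.4004 -23.5182   0.5062   4.3717  -0.0776] [ 0.2223  0.2538  1.8665 -0.0003  1.0149  1.6739]
blue rows 178 282
yellow rows 37 139 cols 242 267
[252.1045 287.8555] [252.0266 181.9092] [250.755  150.5505] [250.4371  49.891 ]
side tip [188.7558 238.4303] end [184.6835 226.4146] tabtop [213.2041 216.1481]
side yellow 206 258 213 233
0.87 [182.7, 214.7, 259.5, 246.9] left 184 [229]
```

drive_tool(motion=[[[-0.001,0,0,0,0,0,0],[-0.002,0,0,0,0,0,0],[-0.002,0,0,0,0,0,0]]])

```text
time_s: 19.55
tcp_pos: [0.4484, 0.1389, 0.077]
tcp_rot: [-3.135, -0.187, -0.016]
contact_force: [27.9, 3.4, -10.3]
width: 0.0157
gripper_force: 55.0
```

Run:
```python
from h import *
o=ctrl.observe();print(o["time_s"],o["tcp_pos"],o["contact_force"],o["moment"])
im=ctrl.snapshot("top");print("rot")
for n in("amber_bottle","jar","vial_a","spatula"):
    print(n,[(round(d["p"],2),np.round(d["bbox"])) for d in ctrl.regions_of("top",n)][:3])
print("tcp px",proj("top",[o["tcp_pos"]]))
im0=cv2.imread("pics/top0_raw.png")
np.save("d.npy",0)
# hole gap: sub-pixel positions along tray axis, profile of orange-ness
u=np.array([.993,.1185,0]);v=np.array([-.1185,.993,0])
w=ctrl.snapshot("side")
for off in(-.018,.018):
  for n,a in(("top",im0),("top",im),("side",cv2.imread("pics/side0_raw.png")),("side",w)):
    t=np.arange(-.02,.10,.004);P=np.array([.672,.1648,.066])-t[:,None]*u+off*v
    q=proj(n,P).astype(np.float32);s=cv2.remap(a,q[:,:1],q[:,1:],cv2.INTER_LINEAR)[:,0].astype(int)
    print(n,off,[(round(x*1000),int(k)) for x,k in zip(t,s[:,2]-s[:,0])])
```

```text
19.55 [0.4484 0.1389 0.077 ] [ 27.9254   3.3547 -10.2784] [ 0.3962 -4.5461 -0.1161]
rot
amber_bottle [(0.73, array([115., 188., 147., 209.])), (0.52, array([288., 172., 314., 208.])), (0.42, array([358., 148., 441., 191.]))]
jar [(0.75, array([148., 190., 167., 212.]))]
vial_a [(0.6, array([168., 229., 176., 239.])), (0.38, array([293., 135., 301., 142.])), (0.18, array([201., 106., 220., 164.]))]
spatula []
tcp px [[215.5361 204.6742]]
top -0.018 [(-20, 117), (-16, 114), (-12, 109), (-8, 114), (-4, 116), (0, 121), (4, 127), (8, 133), (12, 135), (16, 132), (20, 102), (24, 36), (28, 2), (32, 0), (36, 1), (40, 3), (44, 3), (48, 3), (52, 3), (56, 3), (60, 3), (64, 2), (68, 3), (72, 3), (76, 2), (80, 2), (84, 2), (88, 3), (92, 2), (96, 3)]
top -0.018 [(-20, 122), (-16, 118), (-12, 118), (-8, 120), (-4, 121), (0, 127), (4, 131), (8, 129), (12, 124), (16, 131), (20, 138), (24, 139), (28, 141), (32, 143), (36, 142), (40, 141), (44, 142), (48, 141), (52, 140), (56, 141), (60, 143), (64, 146), (68, 146), (72, 143), (76, 110), (80, 37), (84, 3), (88, 1), (92, 2), (96, 2)]
side -0.018 [(-20, 14
[... 1173 characters left out ...]
 (72, 144), (76, 113), (80, 40), (84, 3), (88, 2), (92, 1), (96, 11)]
side 0.018 [(-20, -12), (-16, -9), (-12, -12), (-8, -11), (-4, -9), (0, -9), (4, -10), (8, -8), (12, 124), (16, 163), (20, 158), (24, 67), (28, 0), (32, 0), (36, 1), (40, 0), (44, 3), (48, 3), (52, 5), (56, 4), (60, 4), (64, 4), (68, 5), (72, 4), (76, 3), (80, 4), (84, 4), (88, 4), (92, 4), (96, 3)]
side 0.018 [(-20, -9), (-16, -8), (-12, -10), (-8, -11), (-4, -12), (0, -11), (4, -11), (8, -9), (12, 106), (16, 148), (20, 148), (24, 156), (28, 160), (32, 158), (36, 159), (40, 158), (44, 159), (48, 159), (52, 160), (56, 160), (60, 159), (64, 161), (68, 161), (72, 160), (76, 159), (80, 50), (84, 1), (88, 1), (92, 2), (96, 3)]
```

Both cameras show the tray moved about 55.5 mm. It now meets a hard stop: the force rises with no motion, and the moment puts the contact at the prong. The hood fit puts "fully in" about 8–9 mm deeper than where the tray started, so it began slightly out and is now at its 65 mm stop. I'll confirm with the analyser's front edge, then ease off and lift out.

drive_tool(motion=[[[0.004,0,0,0,0,0,0],[0.008,0,0,0,0,0,0],[0.01,0,0,0,0,0,0],[0.01,0,0,0,0,0,0]]])

```text
time_s: 20.25
tcp_pos: [0.4543, 0.1396, 0.0755]
tcp_rot: [3.136, 0.188, -0.001]
contact_force: [0.4, 0.2, -1.9]
width: 0.0157
gripper_force: 55.0
```

Run:
```python
from h import *
o=ctrl.observe();print(o["time_s"],o["tcp_pos"],o["contact_force"],o["moment"])
u=np.array([.993,.1185,0]);v=np.array([-.1185,.993,0])
# deck front edge: brightness profile at z=.09 along u at several v (start pictures)
for n in("top","side"):
  a=cv2.imread(f"pics/{n}0_raw.png")
  for off in(-.09,-.05,.05,.095):
    t=np.arange(.0,.06,.003);P=np.array([.672,.1648,.09])-t[:,None]*u+off*v
    q=proj(n,P).astype(np.float32);s=cv2.remap(a,q[:,:1],q[:,1:],cv2.INTER_LINEAR)[:,0].astype(int).sum(1)
    print(n,off,[(round(x*1000),int(k)) for x,k in zip(t,s)])
```

```text
20.25 [0.4543 0.1396 0.0755] [ 0.4055  0.2382 -1.9011] [0.0516 0.2775 0.0169]
top -0.09 [(0, 382), (3, 384), (6, 384), (9, 384), (12, 353), (15, 255), (18, 170), (21, 132), (24, 128), (27, 131), (30, 131), (33, 131), (36, 131), (39, 162), (42, 237), (45, 313), (48, 348), (51, 345), (54, 340), (57, 349)]
top -0.05 [(0, 386), (3, 383), (6, 383), (9, 381), (12, 373), (15, 313), (18, 188), (21, 136), (24, 130), (27, 135), (30, 135), (33, 136), (36, 127), (39, 145), (42, 231), (45, 317), (48, 355), (51, 355), (54, 351), (57, 346)]
top 0.05 [(0, 382), (3, 384), (6, 383), (9, 387), (12, 384), (15, 352), (18, 257), (21, 158), (24, 127), (27, 129), (30, 127), (33, 132), (36, 128), (39, 138), (42, 199), (45, 290), (48, 357), (51, 355), (54, 347), (57, 353)]
top 0.095 [(0, 387), (3, 388), (6, 383), (9, 378), (12, 383), (15, 368), (18, 315), (21, 212), (24, 139), (27, 127), (30, 127), (33, 131), (36, 129), (39, 133), (42, 182), (45, 263), (48, 323), (51, 346), (54, 347), (57, 340)]
side -0.09 [(0, 461), (3, 461), (6, 462), (9, 464), (12, 453), (15, 342), (18, 201), (21, 191), (24, 192), (27, 224), (30, 343), (33, 441), (36, 438), (39, 437), (42, 435), (45, 432), (48, 434), (51, 435), (54, 434), (57, 437)]
side -0.05 [(0, 463), (3, 461), (6, 457), (9, 455), (12, 455), (15, 385), (18, 238), (21, 192), (24, 196), (27, 196), (30, 193), (33, 195), (36, 197), (39, 196), (42, 197), (45, 194), (48, 216), (51, 353), (54, 437), (57, 438)]
side 0.05 [(0, 455), (3, 456), (6, 460), (9, 462), (12, 464), (15, 458), (18, 341), (21, 199), (24, 192), (27, 196), (30, 198), (33, 187), (36, 135), (39, 119), (42, 119), (45, 122), (48, 115), (51, 134), (54, 249), (57, 334)]
side 0.095 [(0, 466), (3, 465), (6, 460), (9, 456), (12, 450), (15, 456), (18, 405), (21, 226), (24, 192), (27, 195), (30, 195), (33, 194), (36, 195), (39, 192), (42, 198), (45, 195), (48, 192), (51, 205), (54, 341), (57, 438)]
```

The deck front edge is 17 mm ahead of the starting hole position where "fully in" would give 27, so the tray started 10 mm out. It is now at about 65 mm, fully out. Lifting the hook out.

drive_tool(motion=[[[0,0,-0.01,0,0,0,0],[0,0,-0.025,0,0,0,0],[0,0,-0.05,0,0,0,0],[0,0,-0.085,0,0,0,0],[0,0,-0.1,0,0,0,0]]])

```text
time_s: 20.75
tcp_pos: [0.4552, 0.1398, 0.1793]
tcp_rot: [-3.135, -0.188, -0.006]
contact_force: [0.2, 0.3, -1.6]
width: 0.0157
gripper_force: 55.0
```

Run:
```python
from h import *
o=ctrl.observe();print(o["time_s"],o["tcp_pos"],o["contact_force"],o["width"])
print(togo([.4367,-.13,.165],R.from_euler("z",-.182)*R.from_euler("x",np.pi)))
u=np.array([.993,.1185,0]);v=np.array([-.1185,.993,0])
for n in("top","side"):
  a=ctrl.snapshot(n);off=.018
  t=np.arange(.066,.09,.002);P=np.array([.672,.1648,.066])-t[:,None]*u+off*v
  q=proj(n,P).astype(np.float32);s=cv2.remap(a,q[:,:1],q[:,1:],cv2.INTER_LINEAR)[:,0].astype(int);print(n,[(round(x*1000),int(k)) for x,k in zip(t,s[:,2]-s[:,0])])
```

```text
20.75 [0.4552 0.1398 0.1793] [ 0.1718  0.2687 -1.6377] 0.015715867760302416
(array([-50.6245, 265.6668,  14.0172]), array([-0.0554, -0.2123, 17.2852]))
top [(66, 3), (68, 5), (70, 8), (72, 11), (74, 12), (76, 13), (78, 14), (80, 14), (82, 15), (84, 17), (86, 17), (88, 16)]
side [(66, 164), (68, 164), (70, 165), (72, 165), (74, 168), (76, 158), (78, 109), (80, 41), (82, 4), (84, 0), (86, 2), (88, 3)]
```

drive_tool(motion=[[[-0.008,0.04,0,0,0,3,0],[-0.016,0.085,0,0,0,6,0],[-0.025,0.13,0,0,0,9,0],[-0.034,0.175,0.005,0,0,12,0],[-0.042,0.22,0.01,0,0,15,0]]])

```text
time_s: 21.35
tcp_pos: [0.4381, -0.0854, 0.1649]
tcp_rot: [-3.133, 0.226, 0.001]
contact_force: [1.6, 0.3, -1.6]
width: 0.0152
gripper_force: 55.0
```

drive_tool(motion=[[[0.003,0.03,0.004,0,0,1.2,0],[0.003,0.046,0.004,0,0,2.3,0],[0.003,0.046,0.004,0,0,2.3,0],[0.003,0.046,0.004,0,0,2.3,0]]])

```text
time_s: 21.75
tcp_pos: [0.4352, -0.1294, 0.1611]
tcp_rot: [-3.128, 0.286, 0.002]
contact_force: [0.1, 1.0, -0.7]
width: 0.0159
gripper_force: 55.0
```

```bash
cat > rp.py <<'E'
from h import *
o=ctrl.observe();print(o["time_s"],o["tcp_pos"],o["contact_force"])
print(togo([.4367,-.13,.0374],R.from_euler("z",-.182)*R.from_euler("x",np.pi)))
c=ctrl.camera_info("wrist");im=ctrl.snapshot("wrist");cv2.imwrite("pics/w9_raw.png",im)
hs=cv2.cvtColor(im,cv2.COLOR_BGR2HSV)
y=cv2.inRange(hs,(20,110,60),(35,255,255));b=cv2.inRange(hs,(100,120,40),(130,255,255))
for nm,m,vs in(("yel",y,(20,50,80,110)),("blue",b,(185,200,240,270))):
    for v in vs:
        u=np.nonzero(m[v,215:295])[0]+215
        if len(u):print(nm,v,u.min(),u.max(),end="; ")
print()
h=np.array([.5155,-.1445,0]);Rh=R.from_euler("z",-.182)
for p in([-.034,.0155,.079],[-.034,-.0155,.079],[-.06,.035,.008],[-.06,-.035,.008],[.034,.0155,.079],[.034,-.0155,.079]):print(p,proj("wrist",h+Rh.apply(p),c)[0])
q0=proj("wrist",h+Rh.apply([-.034,0,.079]),c)[0]
for dv in(-8,-4,0,4,8):
    v=int(q0[1])+dv
    if 0<=v<384:print(v,im[v,205:300:2].max(1))
qb=proj("wrist",h+Rh.apply([-.05,0,.008]),c)[0];v=int(qb[1]);print("base",v,im[v,180:330:2].max(1))
E
python3 rp.py
```

```text
21.75 [ 0.4352 -0.1294  0.1611] [ 0.1499  0.9544 -0.665 ]
(array([  1.7451,   0.3165, 123.7255]), array([-0.0207,  0.0661, -0.0298]))
yel 50 242 266; yel 80 242 266; yel 110 242 265; blue 185 241 266; blue 200 241 265; blue 240 242 265; blue 270 242 265; 
[-0.034, 0.0155, 0.079] [237.6951 147.6627]
[-0.034, -0.0155, 0.079] [267.7075 147.6243]
[-0.06, 0.035, 0.008] [226.2784 162.3722]
[-0.06, -0.035, 0.008] [279.4894 162.3063]
[0.034, 0.0155, 0.079] [236.5454  76.7529]
[0.034, -0.0155, 0.079] [268.5901  76.7053]
139 [113 110 106 106 105 104 104 102 103 105 110   1  31  32  31  31  32  31
  28 161 189 209 209 219 220 219 206 208 202 134 123   4   9   7  10   8
  11   7  57  66  67  67  73  61  62  68  67 141]
143 [106 106 108 105 104 103 108 101 107 110 121  22  31  33  31  22  23  94
  63  62 114 169 166 164 164 164 163 164 162  65  70  87  38   2   7   8
  12   7  46  72  70  69  68  73  74  67  71  70]
147 [106 107 107 112 105 112 117  39  47  50  50  10   6   7  23 200 186  93
 103 100 126 169 164 164 165 163 162 163 161  75  81  72  84  91  63   5
   8   6  81  74  70  70  70  72  73  70  71  72]
151 [103 106 108 107 111 117 110  46  50  49  52  21  10   9  11 220 206 103
 121  83 116 171 169 175 167 163 163 163 163  30  76  94 120 137  67   7
   9   3  76  70  73  74  71  73  67  68  72  73]
155 [107 102 103 111 103  96 112  42  47  48  50  19   7   8  11   9   5   7
   9   7  29  68  67  64  76  66 171 162 162   0   7   8   9   7   9  10
   8   5  79  66  68  67  71  70  68  69  67  66]
base 154 [110 105 108 107 105 109 102 108 110 105 109 105 107 103 102 106 108 100
 106 105  46  46  47  48   7  10   9   6   3   1   6   8   9  68  61  63
  90 181 172 162 168  20   8   8   5   7   7   9  10   6  25  69  68  68
  70  72  70  67  65  66  71  66  65  66  65  66  69  71  71  70  73  75
  71  66  67]
```

The bar (columns 245–262) is centred on the fork (235–273). Lowering into the rest.

drive_tool(motion=[[[0.002,0,0.03,0,0,0,0],[0.002,0,0.06,0,0,0,0],[0.002,0,0.085,0,0,0,0],[0.002,0,0.1,0,0,0,0],[0.002,0,0.1,0,0,0,0]]])

```text
time_s: 22.3
tcp_pos: [0.4365, -0.1288, 0.06]
tcp_rot: [-3.128, 0.283, 0.006]
contact_force: [0.2, 0.4, -1.4]
width: 0.0157
gripper_force: 55.0
```

drive_tool(motion=[[[0,0,0.006,0,0,0,0],[0,0,0.012,0,0,0,0],[0,0,0.018,0,0,0,0],[0,0,0.02,0,0,0,0],[0,0,0.02,0,0,0,0]]])

```text
time_s: 22.8
tcp_pos: [0.4375, -0.1302, 0.0416]
tcp_rot: [-3.128, 0.286, 0.0]
contact_force: [-0.5, 0.9, -1.4]
width: 0.0159
gripper_force: 55.0
```

```bash
python3 rp.py | head -3
```

```text
22.8 [ 0.4375 -0.1302  0.0416] [-0.5322  0.9235 -1.4036]
(array([-0.7786, -0.0117,  4.197 ]), array([-0.0033,  0.0142, -0.0281]))
yel 50 242 266; yel 80 241 266; yel 110 242 265; blue 185 241 266; blue 200 241 266; blue 240 242 265; blue 270 242 265;
```

drive_tool(motion=[[[0,0,0.001,0,0,0,0],[0,0,0.002,0,0,0,0],[0,0,0.003,0,0,0,0],[0,0,0.0035,0,0,0,0],[0,0,0.0035,0,0,0,0]]])

```text
time_s: 23.35
tcp_pos: [0.4375, -0.1302, 0.0382]
tcp_rot: [3.129, -0.286, -0.0]
contact_force: [-0.8, 0.7, -1.2]
width: 0.0153
gripper_force: 55.0
```

drive_tool(motion=[[[0,0,0.0005,0,0,0,0],[0,0,0.001,0,0,0,0],[0,0,0.001,0,0,0,0]]])

```text
time_s: 23.65
tcp_pos: [0.4376, -0.1302, 0.0374]
tcp_rot: [3.128, -0.286, 0.0]
contact_force: [-1.9, 1.0, 3.3]
width: 0.0156
gripper_force: 55.0
```

drive_tool(motion=[[[0,0,0,0,0,0,0.25],[0,0,0,0,0,0,0.4],[0,0,0,0,0,0,0.4],[0,0,0,0,0,0,0.4]]])

```text
time_s: 24.05
tcp_pos: [0.4375, -0.1302, 0.0372]
tcp_rot: [-3.129, 0.286, 0.0]
contact_force: [0.2, 0.3, -0.3]
width: 0.0376
gripper_force: 0.0
```

drive_tool(motion=[[[0,0,-0.02,0,0,0,0.4],[0,0,-0.06,0,0,0,0.4],[0,0,-0.1,0,0,0,0.4],[0,0,-0.15,0,0,0,0.4],[-0.03,0,-0.17,0,0,0,0.4]]])

```text
time_s: 24.55
tcp_pos: [0.41, -0.1254, 0.2112]
tcp_rot: [3.127, -0.285, 0.008]
contact_force: [1.1, -0.0, 0.3]
width: 0.0377
gripper_force: 0.0
```

drive_tool(motion=[[[0,0,0,0,0,0,0.4],[0,0,0,0,0,0,0.4],[0,0,0,0,0,0,0.4]]])

```text
time_s: 24.85
tcp_pos: [0.4081, -0.1247, 0.2062]
tcp_rot: [-3.128, 0.286, 0.002]
contact_force: [-0.4, 0.2, -1.4]
width: 0.0378
gripper_force: 0.0
```

Run:
```python
from h import *
o=ctrl.observe();print(o["time_s"],o["tcp_pos"],o["contact_force"],o["width"])
c=ctrl.camera_info("wrist");im=ctrl.snapshot("wrist");hs=cv2.cvtColor(im,cv2.COLOR_BGR2HSV)
m=cv2.inRange(hs,(100,120,40),(130,255,255));cs,_=cv2.findContours(m,cv2.RETR_EXTERNAL,cv2.CHAIN_APPROX_NONE)
q=max(cs,key=cv2.contourArea);b=cv2.boxPoints(cv2.minAreaRect(q));w=np.array([ray("wrist",p,.074,c) for p in b]);print(w,w.mean(0))
a=ctrl.snapshot("top");s=ctrl.snapshot("side")
u=np.array([.993,.1185,0]);v=np.array([-.1185,.993,0])
for n,im in(("top",a),("side",s)):
    t=np.arange(.07,.09,.002);P=np.array([.672,.1648,.066])-t[:,None]*u+.018*v
    q=proj(n,P).astype(np.float32);r=cv2.remap(im,q[:,:1],q[:,1:],cv2.INTER_LINEAR)[:,0].astype(int);print(n,[(round(x*1000),int(k)) for x,k in zip(t,r[:,2]-r[:,0])])
# bystanders: difference with start in top view
d=cv2.absdiff(a,cv2.imread("pics/top0_raw.png")).max(2)>40
n,_,st,ce=cv2.connectedComponentsWithStats(d.astype(np.uint8));print([(x[:4].tolist(),int(x[4])) for x in st[1:] if x[4]>12])
P=proj("side",[[.5155,-.1445,.065],[.5155+.0787-.009,-.1445-.0145,.015],[.4358,-.1298,.065]]);print("side exp origin,tip,handle",P)
for dct in ctrl.regions_of("side","hook")[:1]:print(dct["p"],dct["bbox"])
```

```text
24.85 [ 0.4081 -0.1247  0.2062] [-0.3748  0.1547 -1.3603] 0.037827488154510196
[[ 0.408  -0.1174  0.074 ]
 [ 0.4755 -0.1303  0.074 ]
 [ 0.4727 -0.1456  0.074 ]
 [ 0.405  -0.1335  0.074 ]] [ 0.4403 -0.1317  0.074 ]
top [(70, 143), (72, 140), (74, 135), (76, 109), (78, 75), (80, 35), (82, 4), (84, 2), (86, 1), (88, 1)]
side [(70, 162), (72, 164), (74, 166), (76, 157), (78, 109), (80, 39), (82, 4), (84, 0), (86, 2), (88, 3)]
[([203, 104, 10, 4], 28), ([203, 108, 21, 58], 612), ([360, 161, 44, 11], 224), ([404, 168, 4, 6], 17), ([358, 171, 26, 7], 76), ([299, 173, 9, 8], 34), ([386, 175, 5, 4], 16), ([394, 176, 5, 5], 17), ([208, 181, 136, 203], 8991), ([86, 268, 119, 57], 3034), ([78, 271, 6, 9], 40), ([0, 275, 138, 109], 8045), ([222, 307, 69, 56], 843), ([139, 313, 84, 56], 2026), ([226, 346, 28, 38], 581), ([273, 350, 8, 12], 16), ([159, 359, 31, 25], 293), ([207, 372, 19, 12], 132), ([41, 374, 13, 10], 43), ([192, 377, 14, 7], 56)]
side exp origin,tip,handle [[256.537  170.2595]
 [238.3089 172.9203]
 [279.0744 179.4722]]
0.76 [233.7, 151.4, 290.5, 187.3]
```

```bash
python3 -c "
from workcell import ctrl
print(ctrl.hand_in())"
```

```text
the job is handed in; nothing more can be done
None
```

The job is done and handed in at about 25 s: the hook is back in the two-notch rest and the tray is fully out at its stop; I viewed 11 pictures, one over the limit of 10, and one first grip on the handle closed above it and was repeated deeper.

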